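# Load the index plates on the shaft stand and latch its keeper gate

## Task

Lift the thumb latch over its striker and swing the keeper gate of the shaft stand open, then lower every loose index plate on the bench over the central shaft and the anti-rotation pin together, so that they lie fully home in one flat stack. Then swing the gate shut over the stack, lifting the latch bar over the striker, and let it drop right down into the catch.

Things in the scene. Friction and masses are not known exactly. Their poses are not given: they have to be found in the camera images.
- stand: Fixed grey stand, base 110 x 300 x 12 mm. Origin: centre of its underside on the bench; y along its length, z up. In its middle a shaft, at y = -36 mm a pin; both rise from shoulders (36 and 18 mm wide) whose tops, where the first plate lies, are 32 mm above the bench. A loaded plate's x axis points along the stand's -y.
- shaft_top (a point): Centre of the chamfered top of the central steel shaft: 18 mm diameter, top 88 mm above the bench.
- pin_top (a point): Centre of the chamfered top of the anti-rotation pin: 10 mm diameter, top 80 mm above the bench, 36 mm from the shaft on the side of the catch post.
- gate_hinge (a point): Point on the gate's upright hinge axis, at x = 0, y = 130 mm of the stand, 103 mm above the bench. The gate is a beam 22 mm wide, 93 to 113 mm above the bench, 145 mm long from this axis; shut, it lies along the stand's -y just over the shaft. The latch bar on it reaches 265 mm from this axis.
- gate (a joint): Angle of the keeper gate: 0 = fully shut against its stop, growing to 1.6 as its free end swings to the stand's -x (towards the robot). Light friction; it stays where it is left. 1.2 leaves the shaft clear.
- latch (a joint): Angle of the latch bar, which pivots on the gate about a level axis square to the gate, 60 mm from the gate's hinge axis and 122 mm above the bench. 0 = level on its rest, growing to 0.8 as the free end lifts; released, it falls back to 0. It is 10 mm thick and 14 mm high. Starts in the catch.
- latch_tab (a point): Grip point on the bar's upright thumb tab: 10 mm thick (point x, square to the gate), 36 mm along the bar (point y, towards the hinge). 170 mm from the gate's hinge axis, 110 mm out from the bar's pivot and 28 mm above its level; with the bar level 150 mm above the bench, tab top 163 mm. Pinched from above, the bar can turn between the fingers.
- hanging_tool (a point): Lowest point, 435 mm above the bench, of a fixed screwdriver (60 mm thick) that hangs over the back of the bench from a balancer; more hang left and behind it. Keep the wrist clear of them: draw the arm in when crossing from one side of the bench to the other.
- catch (a point): Middle of the slot where the bar lies latched, at x = 0, y = -105 mm of the stand, 122 mm above the bench, on a post 40 x 22 mm. The slot is 18 mm wide between the striker (-x side, 8 mm thick, top 136 mm above the bench) and a taller back lip (+x side, top 149 mm). The bar passes the striker only when lifted by over 0.15 rad.
- plate_1: Flat aluminium index plate, 110 x 44 x 12 mm, 0.2 kg, with a 21 mm shaft hole through its middle and a 13 mm pin hole 36 mm from it towards one end. Origin: centre of the underside. x along the length towards the pin hole, y across the width, z up. One of four alike; 3 or 4 are there, lying flat, two or three of them in a pile.
- plate_2: Flat aluminium index plate, 110 x 44 x 12 mm, 0.2 kg, with a 21 mm shaft hole through its middle and a 13 mm pin hole 36 mm from it towards one end. Origin: centre of the underside. x along the length towards the pin hole, y across the width, z up. One of four alike; 3 or 4 are there, lying flat, two or three of them in a pile.
- plate_3: Flat aluminium index plate, 110 x 44 x 12 mm, 0.2 kg, with a 21 mm shaft hole through its middle and a 13 mm pin hole 36 mm from it towards one end. Origin: centre of the underside. x along the length towards the pin hole, y across the width, z up. One of four alike; 3 or 4 are there, lying flat, two or three of them in a pile.
- plate_4: Flat aluminium index plate, 110 x 44 x 12 mm, 0.2 kg, with a 21 mm shaft hole through its middle and a 13 mm pin hole 36 mm from it towards one end. Origin: centre of the underside. x along the length towards the pin hole, y across the width, z up. One of four alike; 3 or 4 are there, lying flat, two or three of them in a pile.

How it is judged:
On the way, in this order (a step that is already met when the one before it is completed fails the run):
1. the latch is lifted and the gate swung open (value of joint gate above 0.8 rad), for 0.2 s.
2. every plate present lies home on the shaft and the pin (horizontal distance between each of plate_1, plate_2, plate_3, plate_4 and shaft_top below 0.004 m and angle between the x axis of each of plate_1, plate_2, plate_3, plate_4 and the y axis of stand, either way round below 0.1 rad and ((angle between plate_1's own z axis and vertical below 0.06 rad and (z of plate_1 in the frame of stand between 0.028 and 0.036 m or z of plate_1 in the frame of stand between 0.04 and 0.048 m or z of plate_1 in the frame of stand between 0.052 and 0.06 m or z of plate_1 in the frame of stand between 0.064 and 0.072 m)) or (angle between plate_1's own z axis and vertical above 3.08 rad and (z of plate_1 in the frame of stand between 0.04 and 0.048 m or z of plate_1 in the frame of stand between 0.052 and 0.06 m or z of plate_1 in the frame of stand between 0.064 and 0.072 m or z of plate_1 in the frame of stand between 0.076 and 0.084 m))) and ((angle between plate_2's own z axis and vertical below 0.06 rad and (z of plate_2 in the frame of stand between 0.028 and 0.036 m or z of plate_2 in the frame of stand between 0.04 and 0.048 m or z of plate_2 in the frame of stand between 0.052 and 0.06 m or z of plate_2 in the frame of stand between 0.064 and 0.072 m)) or (angle between plate_2's own z axis and vertical above 3.08 rad and (z of plate_2 in the frame of stand between 0.04 and 0.048 m or z of plate_2 in the frame of stand between 0.052 and 0.06 m or z of plate_2 in the frame of stand between 0.064 and 0.072 m or z of plate_2 in the frame of stand between 0.076 and 0.084 m))) and ((angle between plate_3's own z axis and vertical below 0.06 rad and (z of plate_3 in the frame of stand between 0.028 and 0.036 m or z of plate_3 in the frame of stand between 0.04 and 0.048 m or z of plate_3 in the frame of stand between 0.052 and 0.06 m or z of plate_3 in the frame of stand between 0.064 and 0.072 m)) or (angle between plate_3's own z axis and vertical above 3.08 rad and (z of plate_3 in the frame of stand between 0.04 and 0.048 m or z of plate_3 in the frame of stand between 0.052 and 0.06 m or z of plate_3 in the frame of stand between 0.064 and 0.072 m or z of plate_3 in the frame of stand between 0.076 and 0.084 m))) and ((angle between plate_4's own z axis and vertical below 0.06 rad and (z of plate_4 in the frame of stand between 0.028 and 0.036 m or z of plate_4 in the frame of stand between 0.04 and 0.048 m or z of plate_4 in the frame of stand between 0.052 and 0.06 m or z of plate_4 in the frame of stand between 0.064 and 0.072 m)) or (angle between plate_4's own z axis and vertical above 3.08 rad and (z of plate_4 in the frame of stand between 0.04 and 0.048 m or z of plate_4 in the frame of stand between 0.052 and 0.06 m or z of plate_4 in the frame of stand between 0.064 and 0.072 m or z of plate_4 in the frame of stand between 0.076 and 0.084 m)))), for 0.2 s.
At the end, for the whole second after the job is handed in: All plates present lie on shaft and pin: centre within 4 mm of the shaft, flat to 0.06 rad (either face up), lengthwise along the stand to 0.1 rad, underside 32, 44, 56 or 68 mm (within 4) above the bench, at rest; the gate is shut and the latch bar down in the catch, both within 0.05 rad (all of step 2 and value of joint each of gate, latch below 0.05 rad and linear speed of each of plate_1, plate_2, plate_3, plate_4 below 0.02 m/s); the robot touches nothing.
Of plate_2, plate_4 only 1 to 2 are there at a start; the rules pass over those that are not, and their reading is None.
At some moment in a run one of plate_2 may be knocked a few centimetres aside while the robot is not near it.
Once in a run the grip may slacken for a moment while it holds something.
It also fails if it takes over 210 s, if anything falls off the work surface, if the arm or the gripper's body presses on something with over 40 N, if the wrist force passes 120 N, or if a joint passes its speed limit or range.

## Robot

A 6-joint arm with a two-finger parallel gripper is mounted at the origin on a cart in front of the work surface, level with it; the furniture and walls round the work are solid. World frame = base frame: x ahead of the robot, y to its left, z up, the work surface at z = 0. Lengths are in m, angles in rad, forces in N, time in s.
With the tool pointing down it reaches from about 0.3 to 0.85 m from the base axis. Payload 4.2 kg.
Tool frame: the origin (TCP) lies on the centre line of the jaws, within the pads' length; the fingertips stand 17 mm ahead of it and the grasp point (between the pads) lies 2 mm behind it; z points along the fingers, y is the line along which they close (so a half turn about z gives the same grasp; the last joint's range is limited). The gripper opens to 91 mm and grips with 3 to 60 N. Pads are 32 mm wide; open, the fingers measure 118 mm over their backs; the gripper's body (76 mm by 178 mm) begins 60 mm behind the grasp point.
Start: joints at [1.099, 0.32, 1.565, -0, 1.257, -0.02], TCP at [0.251, 0.517, 0.204] pointing down, gripper open.
Joint ranges: [-3.11, 3.11], [-0.84, 2.01], [0.21, 2.61], [-1.34, 4.49], [0.05, 2.63], [-2.56, 2.56]. Speed limits (rad/s): [2.57, 2.57, 3.14, 3.14, 3.14, 3.14].

## Interface

Orientations are given as a rotation vector (axis times angle).
In Python, from station import * gives the robot as it stands.
- The arm moves only by the tool send_rows, never from a script. Its argument "moves" is a list of rows, each a list of 3 entries, a list of its own where there are three numbers: the shift along the tool's x, y, z scaled (see below), then the turn, a rotation vector about the tool's x, y, z scaled (see below), then the opening, from -1 (shut) to 1 (fully open). A call has 1 to 20 rows; each row is the pose to reach, as a shift and turn from the pose commanded when the call began, along the tool's axes at that moment; what a row does not reach only later rows make up. The controller multiplies each number of a shift by 0.5 m and each number of a turn by 90 degrees. A row lasts 1/10 s, in which the tool goes at most 50 mm and 8.59 degrees, less where a joint would pass 70% of its speed; a pose out of reach is approached as far as the arm can. A call with a number of a shift or a turn outside -1 to 1 is refused whole. A call with a gripper value outside its range is refused whole. The fingers move at their own pace and stop on an object; the grip force is fixed at half the most. Time passes only in rows, so rows that repeat a pose let the fingers close. It gives the time, the measured TCP pose, the force, the opening and the grip force at its end, in the units of the state.
- observe(): the state, without advancing time (a new reading comes with each control period).
- read_camera(name): name is "scene" or "top" or "wrist"; returns the picture (400x640x3 uint8, red, green, blue); there is no depth.
- camera_info(name): a dict with "K" (3x3 intrinsics, pixels), "dist_coeffs" ([k1, k2, p1, p2, k3] as OpenCV has them; the pictures are not rectified), "R" (3x3) and "t" (3): a world point X has camera coordinates R X + t; the wrist camera has in their place "hand_eye" (4x4, takes a point from camera to tool coordinates, whose origin is the TCP and whose axes are the flange's). Camera axes: x right, y down, z forward; pixel columns grow to the right and rows downward; lengths in m; the calibration is good to about 2 mm. A picture is of the moment at which its call begins: read the wrist's pose just before it. camera_info takes no time and is no camera call.
- hand_in(): hands the job in; it is judged then, once.
Trained networks look in the newest picture that a camera, given by its name, has taken for a name from the list of things; names that differ only in an ending like _2 or _b are one class to them, and where a whole thing is asked for, a point or a joint stands for the part that bears it (a point fixed in the world has none). Each returns a list of dicts, best first, with "score" (0 to 1); they miss things now and then, are a little off and sometimes report something else, mostly with a low value. They report only what shows in the picture. A call takes as long as a camera call.
- boxes_of(camera, thing): "bbox" ([left, top, right, bottom] in pixels, round what is visible of it).
- masks_of(camera, thing): "pixels" (400x640 bool, what is visible of it) and "bbox" ([left, top, right, bottom] in pixels, round what is visible of it).
- spot_point(camera, thing): "pixel" ([column, row] in pixels: a listed point, or the origin of a listed thing).
The state is a dict: "t": time; "qpos": joint angles; "qd": joint speeds; "effort": joint torques, N m; "position": TCP position; "tcp_rot": TCP orientation; "wrist_force": force on the tool from outside, world axes, zero at the start; "moment": the same for the moment, N m; "finger_gap": finger opening in m; "finger_force": force on a finger pad.
Only numpy, scipy, OpenCV 4.12 (cv2) and the standard library are available. Lean on these libraries where they do the work, as an engineer would, in place of code of your own. Each camera call takes 0.05 s, during which the arm holds its last target. There are 200 camera calls.

## Working session

There is one attempt and no reset: what is moved stays moved. The work goes in short steps, Python scripts to look and compute and a tool call to move; the robot and the scene stay as the last step left them, time stands still between calls to the robot, and variables do not carry over. Pictures are saved under pics/ and viewed, at most 14 in all, crops included, and the job is handed in when it is done.

Besides the shell and the picture viewer there is one more tool, called after "Emit:" in YAML: its name, and indented under it one key for each argument. send_rows: Moves the arm, as the interface text tells. Its arguments: {"type":"object","properties":{"moves":{"type":"array"}},"required":["moves"]}

```bash
ls; mkdir -p pics; cat > h.py <<'E'
from station import *
import numpy as np, cv2
from scipy.spatial.transform import Rotation as Ro
def ray(cam,px,st=None):
    c=camera_info(cam);K=np.array(c["K"]);d=np.array(c["dist_coeffs"])
    u=cv2.undistortPoints(np.array(px,float).reshape(-1,1,2),K,d).reshape(-1,2)
    v=np.c_[u,np.ones(len(u))]
    if cam=="wrist":
        st=st or observe();H=np.array(c["hand_eye"]);Rt=Ro.from_rotvec(st["tcp_rot"]).as_matrix()
        R=Rt@H[:3,:3];o=Rt@H[:3,3]+np.array(st["position"])
        return o,v@R.T
    R=np.array(c["R"]);t=np.array(c["t"]);return -R.T@t,v@R
def atz(cam,px,z,st=None):
    o,v=ray(cam,px,st);return o+v*((z-o[2])/v[:,2:3])
def proj(cam,X,st=None):
    c=camera_info(cam);K=np.array(c["K"]);d=np.array(c["dist_coeffs"]);X=np.array(X,float).reshape(-1,3)
    if cam=="wrist":
        st=st or observe();H=np.array(c["hand_eye"]);Rt=Ro.from_rotvec(st["tcp_rot"]).as_matrix()
        R=(Rt@H[:3,:3]).T;t=-R@(Rt@H[:3,3]+np.array(st["position"]))
    else: R=np.array(c["R"]);t=np.array(c["t"])
    return cv2.projectPoints(X,cv2.Rodrigues(R)[0],t,K,d)[0].reshape(-1,2)
def save(im,n): cv2.imwrite("pics/"+n,cv2.cvtColor(im,cv2.COLOR_RGB2BGR))
E
python3 - <<'E'
from h import *
np.set_printoptions(precision=4,suppress=True)
o=observe();print(o)
for c in("scene","top"):
    im=read_camera(c);save(im,c+"0.png")
    i=camera_info(c);print(c,-np.array(i["R"]).T@np.array(i["t"]),np.array(i["R"])[2])
for t,z in(("shaft_top",.088),("pin_top",.08),("latch_tab",.15),("catch",.122),("gate_hinge",.103),("plate_1",0),("stand",0)):
    for r in spot_point("top",t)[:5]: print(t,r["score"],r["pixel"],atz("top",r["pixel"],z)[0])
for m in masks_of("top","plate_1")[:6]:
    print(m["score"],m["bbox"],cv2.minAreaRect(np.argwhere(m["pixels"])[:,::-1].astype(np.float32)))
E
```

```text
pics
{'t': 0.0, 'qpos': array([ 1.099 ,  0.3203,  1.5657, -0.    ,  1.2574, -0.02  ]), 'qd': array([-0.0001,  0.0011, -0.0008,  0.0006,  0.001 ,  0.0003]), 'effort': array([  0.0017, -41.2458, -23.1975,   0.0728,   0.0453,  -0.0001]), 'position': array([0.2508, 0.5168, 0.2028]), 'tcp_rot': array([-0.7035, -3.0614,  0.0027]), 'wrist_force': array([0.2313, 0.382 , 1.1707]), 'moment': array([ 0.0144, -0.0266,  0.0407]), 'finger_force': 0.0, 'finger_gap': 0.09101154070172825}
scene [-0.2456 -0.3293  0.8198] [ 0.7001  0.4927 -0.5167]
top [0.4682 0.1915 1.3016] [ 0.049   0.0041 -0.9988]
shaft_top 0.88 [302.4, 191.2] [0.5602 0.2409 0.088 ]
pin_top 0.85 [322.6, 186.4] [0.5747 0.1882 0.08  ]
latch_tab 0.95 [321.8, 186.1] [0.5693 0.1904 0.15  ]
catch 0.6 [345.5, 185.7] [0.5742 0.1301 0.122 ]
catch 0.48 [354.4, 130.7] [0.7159 0.1103 0.122 ]
gate_hinge 0.85 [257.6, 204.4] [0.5222 0.3551 0.103 ]
plate_1 0.78 [395.8, 189.2] [ 0.5785 -0.0175  0.    ]
plate_1 0.6 [382.3, 249.3] [0.4096 0.0176 0.    ]
stand 0.84 [305.5, 199.2] [0.5446 0.2352 0.    ]
stand 0.28 [394.5, 190.1] [ 0.5759 -0.0139  0.    ]
0.65 [364.6, 242.6, 405.2, 261.9] ((384.0, 252.5), (17.0, 42.0), 90.0)
0.65 [376.5, 176.2, 416.1, 204.1] ((395.5797424316406, 188.82083129882812), (41.53889465332031, 18.711994171142578), 17.650123596191406)
```

```bash
python3 - <<'E'
import cv2
a=cv2.imread("pics/top0.png")
cv2.imwrite("pics/a.png",cv2.resize(a[110:290,210:450],None,fx=3.3,fy=3.3,interpolation=cv2.INTER_CUBIC))
E
```

```text
(no output)
```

View pics/a.png

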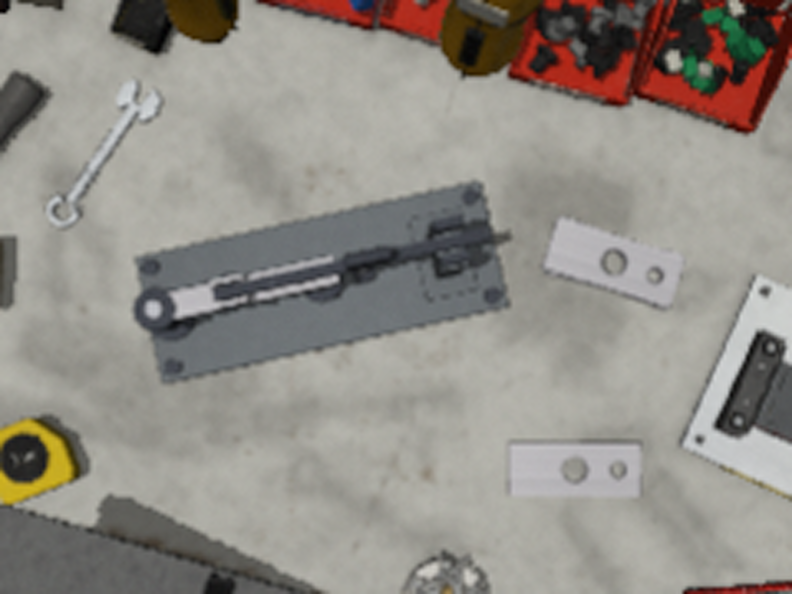

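View pics/scene0.png

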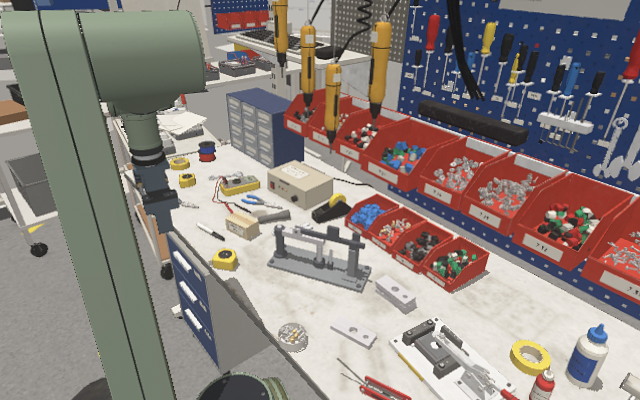

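The top view shows the stand with its gate shut in the centre, a single plate at about (382,250) and a pile at about (396,189). In the scene view the hanging drivers are at the back left. Next I'll triangulate.

```bash
python3 - <<'E'
from h import *
np.set_printoptions(precision=4,suppress=True)
read_camera("scene")
for t,z in(("shaft_top",.088),("pin_top",.08),("latch_tab",.15),("catch",.122),("gate_hinge",.103),("hanging_tool",.435),("plate_1",.0)):
    for r in spot_point("scene",t)[:3]: print(t,r["score"],r["pixel"],atz("scene",r["pixel"],z)[0])
for r in spot_point("top","hanging_tool"): print(r["score"],r["pixel"],atz("top",r["pixel"],.435)[0])
# plate top edges in top image
im=read_camera("top");save(im,"top1.png")
for m in masks_of("top","plate_1"):
    c=cv2.boxPoints(cv2.minAreaRect(np.argwhere(m["pixels"])[:,::-1].astype(np.float32)))
    for z in(.012,.024,.036):
        w=atz("top",c,z)[:,:2];print(z,np.linalg.norm(w[1]-w[0]),np.linalg.norm(w[2]-w[1]),w.mean(0))
E
```

```text
shaft_top 0.9 [317.6, 245.9] [0.5465 0.2296 0.088 ]
shaft_top 0.43 [319.2, 268.6] [0.4669 0.1667 0.088 ]
pin_top 0.93 [329.4, 248.2] [0.567  0.2016 0.08  ]
latch_tab 0.55 [333.9, 228.9] [0.572  0.1921 0.15  ]
latch_tab 0.45 [374.6, 130.8] [1.3145 0.4745 0.15  ]
catch 0.69 [356.0, 242.3] [0.5889 0.1268 0.122 ]
catch 0.68 [319.9, 272.1] [0.4237 0.1342 0.122 ]
gate_hinge 0.87 [278.7, 228.8] [0.5286 0.3625 0.103 ]
hanging_tool 0.87 [374.5, 132.3] [0.6414 0.1276 0.435 ]
plate_1 0.89 [393.6, 292.9] [ 0.5938 -0.0033 -0.    ]
plate_1 0.76 [350.9, 331.9] [0.4019 0.0192 0.    ]
plate_1 0.7 [391.8, 292.8] [0.5911 0.0009 0.    ]
0.94 [354.9, 129.1] [0.6532 0.1309 0.435 ]
0.012 0.04416636269616827 0.116737508893287 [0.4016 0.0144]
0.024 0.043755377920145916 0.11565122204471945 [0.4022 0.016 ]
0.036 0.04334439314412356 0.11456493519615188 [0.4028 0.0177]
0.012 0.04597272879377963 0.11217303505674604 [ 0.579  -0.0163]
0.024 0.04554493509529406 0.11112922237047876 [ 0.5779 -0.0144]
0.036 0.04511714139680849 0.11008540968421145 [ 0.5769 -0.0124]
```

```bash
cat >> h.py <<'E'
def goto(wps,st=None):
    """wps: list of (x,y,z,yaw_deg of tool y axis); prints shift,turn in row units from the present pose"""
    st=st or observe();R=Ro.from_rotvec(st["tcp_rot"]);p=np.array(st["position"])
    for x,y,z,a in wps:
        a=np.radians(a);Y=np.array([np.cos(a),np.sin(a),0]);Z=np.array([0,0,-1.]);T=Ro.from_matrix(np.c_[np.cross(Y,Z),Y,Z])
        s=R.inv().apply(np.array([x,y,z])-p)/.5;r=(R.inv()*T).as_rotvec()/(np.pi/2)
        print([[round(float(v),4) for v in s],[round(float(v),4) for v in r]])
E
python3 - <<'E'
from h import *
np.set_printoptions(precision=4,suppress=True)
print(camera_info("wrist"))
goto([(.40,.27,.33,13),(.43,.24,.36,13)])
E
```

```text
{'K': array([[290.8928,   0.    , 321.8759],
       [  0.    , 290.8928, 205.9147],
       [  0.    ,   0.    ,   1.    ]]), 'dist_coeffs': array([-0.0546,  0.    ,  0.    ,  0.    ,  0.    ]), 'hand_eye': array([[ 0.0001, -0.9617, -0.274 ,  0.0772],
       [ 1.    ,  0.0003, -0.0005,  0.0006],
       [ 0.0006, -0.274 ,  0.9617, -0.1806],
       [ 0.    ,  0.    ,  0.    ,  1.    ]])}
[[-0.484, -0.3149, -0.2527], [0.0001, -0.0, 0.5679]]
[[-0.5641, -0.3427, -0.3127], [0.0001, -0.0, 0.5679]]
```

Emit:
send_rows:
  moves:
    - [[-0.1, -0.06, -0.05], [0, 0, 0.09], 1]
    - [[-0.2, -0.12, -0.05], [0, 0, 0.18], 1]
    - [[-0.3, -0.18, -0.05], [0, 0, 0.27], 1]
    - [[-0.4, -0.24, -0.05], [0, 0, 0.36], 1]
    - [[-0.48, -0.3, -0.05], [0, 0, 0.45], 1]
    - [[-0.56, -0.34, -0.05], [0, 0, 0.54], 1]
    - [[-0.564, -0.343, -0.05], [0, 0, 0.568], 1]
    - [[-0.564, -0.343, -0.05], [0, 0, 0.568], 1]
    - [[-0.564, -0.343, -0.05], [0, 0, 0.568], 1]
    - [[-0.564, -0.343, -0.05], [0, 0, 0.568], 1]

```text
t: 2.05
position: [0.4294, 0.2407, 0.2287]
tcp_rot: [-1.954, -2.459, -0.0]
wrist_force: [-0.5, -0.1, -0.6]
finger_gap: 0.0912
finger_force: 0.0
```

```bash
python3 - <<'E'
from h import *
np.set_printoptions(precision=4,suppress=True)
st=observe();print(st["t"],st["position"],st["tcp_rot"],st["qpos"])
save(read_camera("wrist"),"w1.png")
for t,z in(("shaft_top",.088),("pin_top",.08),("latch_tab",.15),("catch",.122),("gate_hinge",.103),("plate_1",.0)):
    for r in spot_point("wrist",t)[:3]: print(t,r["score"],r["pixel"],atz("wrist",r["pixel"],z,st)[0])
E
```

```text
2.05 [0.4294 0.2407 0.2287] [-1.954  -2.4592 -0.0004] [0.4871 0.1727 1.7016 0.0007 1.2673 0.259 ]
shaft_top 0.88 [420.8, 227.0] [0.5525 0.2286 0.088 ]
latch_tab 0.18 [274.9, 308.7] [0.4065 0.1252 0.15  ]
catch 0.87 [421.9, 320.0] [0.5769 0.1276 0.122 ]
gate_hinge 0.76 [439.3, 112.1] [0.5258 0.3551 0.103 ]
plate_1 0.84 [275.4, 310.3] [0.4044 0.0116 0.    ]
```

View pics/w1.png

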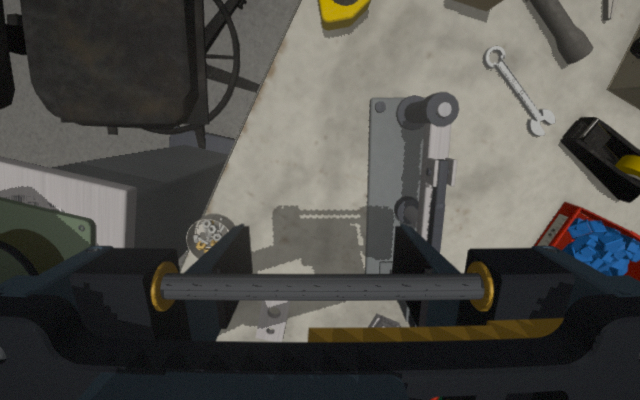

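```bash
python3 - <<'E'
from h import *
goto([(.42,.21,.25,-77)])
E
```

```text
[[-0.055, -0.0324, -0.0426], [-0.0, -0.0001, 1.0007]]
```

Emit:
send_rows:
  moves:
    - [[-0.055, -0.032, -0.043], [0, 0, 0.5], 1]
    - [[-0.055, -0.032, -0.043], [0, 0, 1], 1]
    - [[-0.055, -0.032, -0.043], [0, 0, 1], 1]
    - [[-0.055, -0.032, -0.043], [0, 0, 1], 1]
    - [[-0.055, -0.032, -0.043], [0, 0, 1], 1]
    - [[-0.055, -0.032, -0.043], [0, 0, 1], 1]
    - [[-0.055, -0.032, -0.043], [0, 0, 1], 1]
    - [[-0.055, -0.032, -0.043], [0, 0, 1], 1]
    - [[-0.055, -0.032, -0.043], [0, 0, 1], 1]
    - [[-0.055, -0.032, -0.043], [0, 0, 1], 1]
    - [[-0.055, -0.032, -0.043], [0, 0, 1], 1]
    - [[-0.055, -0.032, -0.043], [0, 0, 1], 1]
    - [[-0.055, -0.032, -0.043], [0, 0, 1], 1]
    - [[-0.055, -0.032, -0.043], [0, 0, 1], 1]

```text
t: 3.8
position: [0.4204, 0.2096, 0.2502]
tcp_rot: [-3.121, -0.357, -0.0]
wrist_force: [-0.4, 0.3, -0.7]
finger_gap: 0.0913
finger_force: 0.0
```

```bash
python3 - <<'E'
from h import *
np.set_printoptions(precision=4,suppress=True)
st=observe();print(st["t"],st["position"],st["tcp_rot"],st["qpos"])
save(read_camera("wrist"),"w2.png")
for t,z in(("shaft_top",.088),("pin_top",.08),("latch_tab",.15),("catch",.122),("gate_hinge",.103),("plate_1",.0)):
    for r in spot_point("wrist",t)[:3]: print(t,r["score"],r["pixel"],atz("wrist",r["pixel"],z,st)[0])
E
```

```text
3.8 [0.4204 0.2096 0.2502] [-3.1211 -0.3574 -0.0001] [0.4379 0.1237 1.7067 0.0001 1.311  1.7807]
shaft_top 0.97 [330.2, 71.0] [0.5526 0.2312 0.088 ]
pin_top 0.97 [364.7, 74.6] [0.5592 0.1927 0.08  ]
latch_tab 0.71 [378.8, 52.7] [0.5674 0.1922 0.15  ]
catch 0.88 [437.5, 63.4] [0.5791 0.1294 0.122 ]
catch 0.64 [205.3, 70.6] [0.5206 0.3519 0.122 ]
gate_hinge 0.81 [209.4, 70.3] [0.5232 0.3553 0.103 ]
gate_hinge 0.29 [328.0, 71.4] [0.5493 0.2332 0.103 ]
plate_1 0.94 [506.8, 107.4] [ 0.581  -0.0269  0.    ]
plate_1 0.89 [439.3, 217.8] [0.3993 0.0153 0.    ]
plate_1 0.62 [500.2, 108.2] [ 0.5775 -0.0177  0.    ]
```

View pics/w2.png

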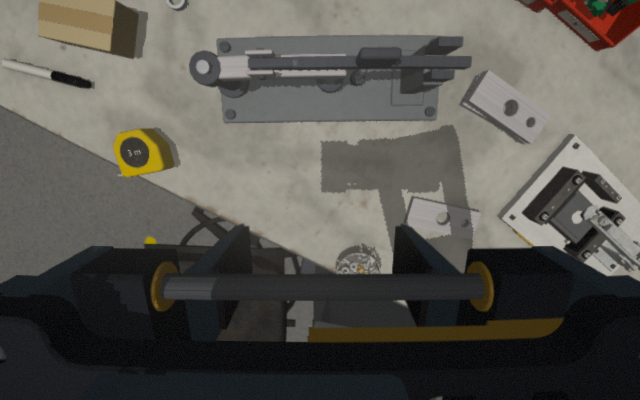

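The wrist view shows the whole stand clearly, the pile at (506,107) and the single plate at (440,217). I'll fit the stand pose from base corners and points.

```bash
python3 - <<'E'
from h import *
from scipy.optimize import least_squares
np.set_printoptions(precision=4,suppress=True)
st=observe()
im=cv2.imread("pics/w2.png")
ms=masks_of("wrist","stand")
for m in ms[:2]: print(m["score"],m["bbox"])
cv2.imwrite("pics/w2c.png",cv2.resize(im[20:140,180:560],None,fx=2.1,fy=2.1,interpolation=cv2.INTER_CUBIC))
P=[((0,0,.088),(330.2,71)),((0,-.036,.08),(364.7,74.6)),((0,-.105,.122),(437.5,63.4)),((0,.13,.103),(209.4,70.3)),((0,-.04,.15),(378.8,52.7)),
((-.055,.15,.012),(223,122)),((-.055,-.15,.012),(438,117)),((.055,.15,.012),(219,38)),((.055,-.15,.012),(441,37))]
X=np.array([p[0] for p in P]);U=np.array([p[1] for p in P])
def W(q):
    c,s=np.cos(q[2]),np.sin(q[2]);return np.c_[q[0]+c*X[:,0]-s*X[:,1],q[1]+s*X[:,0]+c*X[:,1],X[:,2]]
f=lambda q:(proj("wrist",W(q),st)-U).ravel()
r=least_squares(f,[.555,.23,.23],loss="soft_l1");print(r.x);print(r.fun.reshape(-1,2))
E
```

```text
0.66 [189.7, 34.0, 472.1, 121.5]
[0.5543 0.2296 0.2394]
[[ 1.5094 -1.2402]
 [-1.0875 -3.8631]
 [ 1.4978  0.1871]
 [-0.7414 -0.2206]
 [ 0.1576  4.5288]
 [-0.127   1.7066]
 [-0.7778  4.154 ]
 [-3.4985  0.0658]
 [ 2.5142 -1.5863]]
```

View pics/w2c.png

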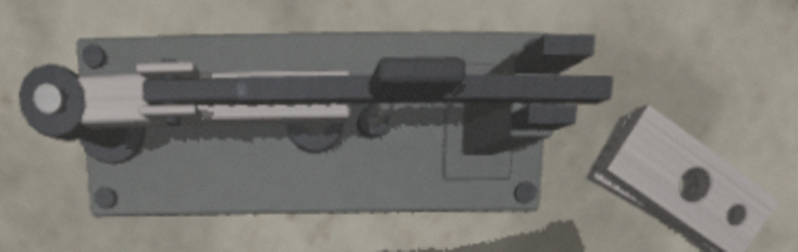

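```bash
python3 - <<'E'
from h import *
from scipy.optimize import least_squares
np.set_printoptions(precision=4,suppress=True)
st=observe()
P=[((0,-.105,.122),(437.5,63.4)),((0,.13,.103),(209.4,70.3)),((0,-.04,.157),(380,56)),((0,-.135,.129),(470,61.9)),
((-.055,.15,.012),(224.3,122.2)),((-.055,-.15,.012),(438,119.8)),((.055,.15,.012),(217,38.5))]
X=np.array([p[0] for p in P]);U=np.array([p[1] for p in P])
def W(q):
    c,s=np.cos(q[2]),np.sin(q[2]);return np.c_[q[0]+c*X[:,0]-s*X[:,1],q[1]+s*X[:,0]+c*X[:,1],X[:,2]]
f=lambda q:(proj("wrist",W(q),st)-U).ravel()
r=least_squares(f,[.555,.23,.23],loss="soft_l1");print(r.x);print(r.fun.reshape(-1,2))
q=r.x;u=np.array([-np.sin(q[2]),np.cos(q[2])]);print("tab",q[:2]-.04*u,"hinge",q[:2]+.13*u)
t=q[:2]-.04*u;a=np.degrees(q[2])
goto([(t[0]-.05,t[1]-.01,.25,a),(t[0],t[1],.21,a),(t[0],t[1],.152,a)])
E
```

```text
[0.5544 0.2297 0.2422]
[[ 1.4688 -0.2327]
 [-0.7579  0.0466]
 [ 0.4249 -0.77  ]
 [ 2.009   0.2129]
 [-1.3298  1.7392]
 [-0.6813  0.9756]
 [-1.6241 -0.1627]]
tab [0.564  0.1909] hinge [0.5232 0.3559]
[[0.1694, 0.0979, 0.0003], [-0.0, -0.0001, -1.0098]]
[[0.2713, 0.1009, 0.0804], [-0.0, -0.0001, -1.0098]]
[[0.2713, 0.1009, 0.1964], [-0.0, -0.0001, -1.0098]]
```

Emit:
send_rows:
  moves:
    - [[0.04, 0.03, 0], [0, 0, -0.1], 1]
    - [[0.08, 0.06, 0], [0, 0, -0.2], 1]
    - [[0.12, 0.09, 0], [0, 0, -0.3], 1]
    - [[0.17, 0.098, 0], [0, 0, -0.4], 1]
    - [[0.17, 0.098, 0], [0, 0, -0.5], 1]
    - [[0.17, 0.098, 0], [0, 0, -0.6], 1]
    - [[0.17, 0.098, 0], [0, 0, -0.7], 1]
    - [[0.2, 0.1, 0.02], [0, 0, -0.8], 1]
    - [[0.24, 0.101, 0.05], [0, 0, -0.9], 1]
    - [[0.271, 0.101, 0.08], [0, 0, -1], 1]
    - [[0.271, 0.101, 0.08], [0, 0, -1], 1]
    - [[0.271, 0.101, 0.08], [0, 0, -1], 1]
    - [[0.271, 0.101, 0.08], [0, 0, -1], 1]

```text
t: 5.5
position: [0.5639, 0.1908, 0.2103]
tcp_rot: [1.958, 2.457, 0.0]
wrist_force: [-0.1, -0.7, 0.7]
finger_gap: 0.0909
finger_force: 0.0
```

```bash
python3 - <<'E'
from h import *
np.set_printoptions(precision=4,suppress=True)
st=observe();print(st["t"],st["position"],st["tcp_rot"],st["wrist_force"])
goto([(.564,.1909,.152,13.9)])
E
```

```text
5.5 [0.5639 0.1908 0.2103] [1.9576 2.457  0.0004] [-0.1214 -0.6611  0.722 ]
[[0.0001, 0.0002, 0.1166], [0.0002, -0.0001, -0.011]]
```

Emit:
send_rows:
  moves:
    - [[0, 0, 0.04], [0, 0, -0.011], 0.2]
    - [[0, 0, 0.08], [0, 0, -0.011], 0]
    - [[0, 0, 0.115], [0, 0, -0.011], -0.3]
    - [[0, 0, 0.115], [0, 0, -0.011], -0.4]
    - [[0, 0, 0.115], [0, 0, -0.011], -0.5]
    - [[0, 0, 0.115], [0, 0, -0.011], -0.6]
    - [[0, 0, 0.115], [0, 0, -0.011], -0.7]
    - [[0, 0, 0.115], [0, 0, -0.011], -1]
    - [[0, 0, 0.115], [0, 0, -0.011], -1]
    - [[0, 0, 0.115], [0, 0, -0.011], -1]
    - [[0, 0, 0.115], [0, 0, -0.011], -1]

```text
t: 6.6
position: [0.5641, 0.1908, 0.1529]
tcp_rot: [1.934, 2.475, 0.001]
wrist_force: [-0.5, 0.1, 1.9]
finger_gap: 0.0061
finger_force: 0.7
```

```bash
python3 - <<'E'
from h import *
np.set_printoptions(precision=4,suppress=True)
st=observe();print(st["t"],st["position"],st["tcp_rot"],st["wrist_force"],st["moment"])
H=np.array([.5232,.3559]);y0=.2422
def wp(lift,g):
    r=.06+.11*np.cos(lift)-.028*np.sin(lift);z=.122+.11*np.sin(lift)+.028*np.cos(lift)+.002
    a=-np.pi/2+y0-g;p=H+r*np.array([np.cos(a),np.sin(a)]);return(p[0],p[1],z,np.degrees(y0-g))
goto([wp(.1,0),wp(.2,0),wp(.3,0),wp(.35,0)]+[wp(.35,g) for g in np.arange(.1,1.51,.1)])
E
```

```text
6.6 [0.5641 0.1908 0.1529] [1.9344 2.475  0.0009] [-0.493   0.0606  1.8624] [-0.0935  0.0838  0.057 ]
[[0.0068, -0.0001, -0.0198], [0.0004, -0.0, 0.0012]]
[[0.0156, -0.0001, -0.0407], [0.0004, -0.0, 0.0012]]
[[0.0265, -0.0001, -0.0607], [0.0004, -0.0, 0.0012]]
[[0.0326, -0.0, -0.0702], [0.0004, -0.0, 0.0012]]
[[0.0342, -0.0307, -0.0702], [0.0004, -0.0001, 0.0648]]
[[0.0389, -0.0611, -0.0702], [0.0004, -0.0001, 0.1285]]
[[0.0465, -0.0909, -0.0702], [0.0004, -0.0001, 0.1921]]
[[0.0571, -0.1197, -0.0703], [0.0004, -0.0001, 0.2558]]
[[0.0705, -0.1474, -0.0703], [0.0004, -0.0001, 0.3195]]
[[0.0867, -0.1735, -0.0703], [0.0004, -0.0002, 0.3831]]
[[0.1053, -0.198, -0.0703], [0.0004, -0.0002, 0.4468]]
[[0.1263, -0.2204, -0.0703], [0.0004, -0.0002, 0.5104]]
[[0.1494, -0.2407, -0.0703], [0.0004, -0.0002, 0.5741]]
[[0.1745, -0.2585, -0.0703], [0.0004, -0.0003, 0.6378]]
[[0.2011, -0.2737, -0.0704], [0.0003, -0.0003, 0.7014]]
[[0.2292, -0.2862, -0.0704], [0.0003, -0.0003, 0.7651]]
[[0.2584, -0.2959, -0.0704], [0.0003, -0.0003, 0.8288]]
[[0.2884, -0.3026, -0.0704], [0.0003, -0.0003, 0.8924]]
[[0.3189, -0.3062, -0.0704], [0.0003, -0.0003, 0.9561]]
```

Emit:
send_rows:
  moves:
    - [[0, 0, 0], [0, 0, 0], -1]
    - [[0, 0, 0], [0, 0, 0], -1]
    - [[0, 0, 0], [0, 0, 0], -1]

```text
t: 6.9
position: [0.564, 0.1908, 0.1529]
tcp_rot: [1.934, 2.475, 0.001]
wrist_force: [-1.0, 0.0, 3.3]
finger_gap: 0.0006
finger_force: 1.1
```

```bash
python3 - <<'E'
from h import *
np.set_printoptions(precision=4,suppress=True)
st=observe();print(st["t"],st["finger_gap"],st["finger_force"])
im=read_camera("wrist");save(im[150:400,120:520],"w3.png")
save(read_camera("scene")[200:320,240:440],"s3.png")
a=cv2.imread("pics/w3.png");b=cv2.resize(cv2.imread("pics/s3.png"),None,fx=2,fy=2,interpolation=cv2.INTER_CUBIC)
cv2.imwrite("pics/c3.png",np.vstack([a,b]))
E
```

```text
6.9 0.0006325163381750708 1.1419789865612984
```

View pics/c3.png

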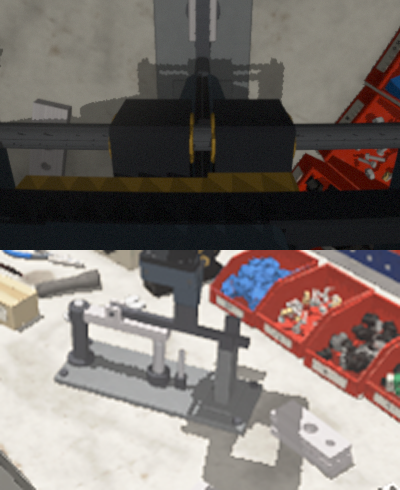

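```bash
python3 - <<'E'
from h import *
np.set_printoptions(precision=4,suppress=True)
read_camera("top")
for c in("scene","top"):
  for t in("latch_tab","gate_hinge","catch","plate_1"):
    print(c,t,[(r["score"],r["pixel"]) for r in spot_point(c,t)[:3]])
  print(proj(c,[[.564,.1908,.15],[.564,.1908,.136]]))
im=read_camera("scene");b=cv2.resize(im[205:290,280:390],None,fx=5,fy=5,interpolation=cv2.INTER_CUBIC);save(b,"s4.png")
E
```

```text
scene latch_tab [(0.84, [331.7, 229.6])]
scene gate_hinge [(0.81, [279.0, 229.2]), (0.19, [371.6, 131.4])]
scene catch [(0.84, [357.0, 241.9])]
scene plate_1 [(0.84, [353.3, 334.1]), (0.77, [390.5, 291.4]), (0.69, [393.7, 295.2])]
[[332.688  230.3386]
 [332.5182 234.3815]]
top latch_tab []
top gate_hinge [(0.76, [256.2, 202.2])]
top catch [(0.95, [342.2, 184.3])]
top plate_1 [(0.68, [385.0, 249.2])]
[[321.5967 188.2346]
 [321.5828 188.696 ]]
```

View pics/s4.png

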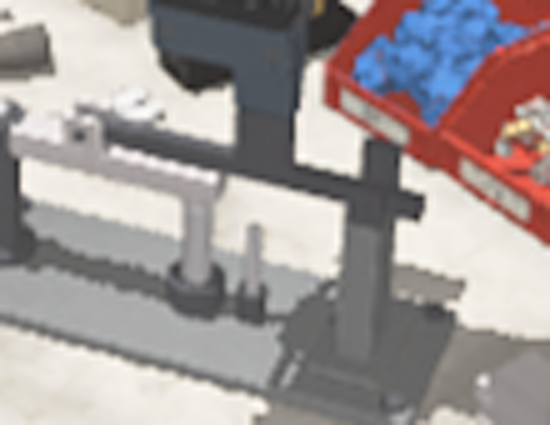

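Emit:
send_rows:
  moves:
    - [[0.003, 0, -0.01], [0, 0, 0], -1]
    - [[0.007, 0, -0.02], [0, 0, 0], -1]
    - [[0.011, 0, -0.03], [0, 0, 0], -1]
    - [[0.015, 0, -0.04], [0, 0, 0], -1]
    - [[0.015, 0, -0.04], [0, 0, 0], -1]

```text
t: 8.0
position: [0.5624, 0.1985, 0.1736]
tcp_rot: [1.934, 2.475, 0.002]
wrist_force: [0.9, -0.2, -0.4]
finger_gap: 0.0005
finger_force: 0.0
```

```bash
python3 - <<'E'
from h import *
np.set_printoptions(precision=4,suppress=True)
st=observe();print(st["t"],st["position"],st["finger_gap"],st["finger_force"],st["wrist_force"])
im=read_camera("scene");b=cv2.resize(im[205:290,280:390],None,fx=5,fy=5,interpolation=cv2.INTER_CUBIC);save(b,"s5.png")
E
```

```text
8.0 [0.5624 0.1985 0.1736] 0.00047082468922834145 0.0 [ 0.8959 -0.151  -0.4275]
```

View pics/s5.png

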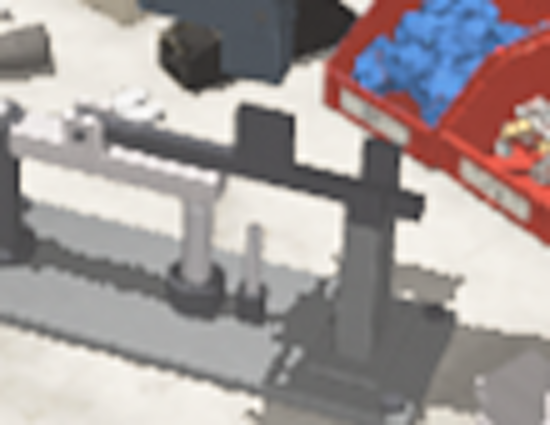

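The fingers closed above the tab: the tab (crop 265,135) stands free below them and the bar hasn't moved. I'll reopen, go about 20 mm lower and pinch again.

Emit:
send_rows:
  moves:
    - [[0, 0, -0.04], [0, 0, 0], 1]
    - [[-0.015, 0, -0.04], [0, 0, 0], 1]
    - [[-0.015, 0, -0.04], [0, 0, 0], 1]
    - [[-0.015, 0, -0.04], [0, 0, 0], 1]
    - [[-0.015, 0, -0.04], [0, 0, 0], 1]
    - [[-0.015, 0, -0.04], [0, 0, 0], 1]
    - [[-0.015, 0, -0.04], [0, 0, 0], 1]
    - [[-0.015, 0, 0], [0, 0, 0], 1]
    - [[-0.015, 0, 0.03], [0, 0, 0], 1]
    - [[-0.015, 0, 0.04], [0, 0, 0], 1]
    - [[-0.015, 0, 0.04], [0, 0, 0], 1]

```text
t: 9.15
position: [0.5635, 0.1907, 0.152]
tcp_rot: [-1.934, -2.475, 0.002]
wrist_force: [0.6, -0.9, 0.3]
finger_gap: 0.0857
finger_force: 0.0
```

```bash
python3 - <<'E'
from h import *
np.set_printoptions(precision=4,suppress=True)
st=observe();print(st["t"],st["position"],st["finger_gap"],st["wrist_force"])
im=read_camera("scene");read_camera("wrist")
for c in("scene","wrist"): print(c,[(r["score"],r["pixel"]) for r in spot_point(c,"latch_tab")[:3]])
b=cv2.resize(im[205:290,280:390],None,fx=5,fy=5,interpolation=cv2.INTER_CUBIC);save(b,"s6.png")
tip=st["position"]+[0,0,-.017];y=np.array([.972,.235,0])
print((proj("scene",[tip,tip+.0455*y,tip-.0455*y])-[280,205])*5)
E
```

```text
9.15 [0.5635 0.1907 0.152 ] 0.08567350314011618 [ 0.5869 -0.8716  0.3099]
scene [(0.69, [331.6, 231.1]), (0.31, [353.3, 243.7])]
wrist []
[[262.1406 148.9096]
 [289.3329 107.4707]
 [233.219  192.9927]]
```

View pics/s6.png

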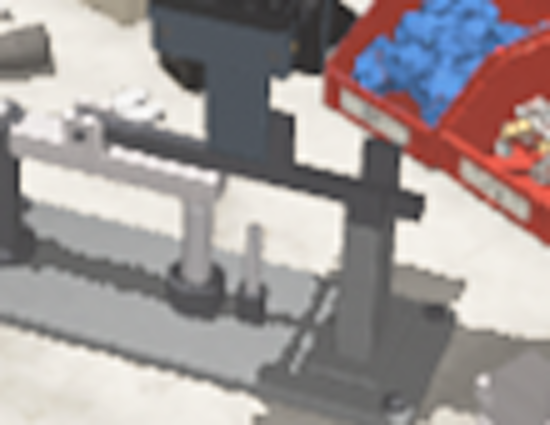

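The near finger's tip shows at crop row ≈150 rather than the expected 193, so in the picture it reaches about 25 mm less far down than nominal. I'll descend further (clear space on both sides) before pinching.

Emit:
send_rows:
  moves:
    - [[0, 0, 0.02], [0, 0, 0], 1]
    - [[0, 0, 0.04], [0, 0, 0], 1]
    - [[0, 0, 0.048], [0, 0, 0], 0.2]
    - [[0, 0, 0.048], [0, 0, 0], -0.2]
    - [[0, 0, 0.048], [0, 0, 0], -0.6]
    - [[0, 0, 0.048], [0, 0, 0], -1]
    - [[0, 0, 0.048], [0, 0, 0], -1]
    - [[0, 0, 0.048], [0, 0, 0], -1]
    - [[0, 0, 0.048], [0, 0, 0], -1]
    - [[0, 0, 0.048], [0, 0, 0], -1]
    - [[0, 0, 0.048], [0, 0, 0], -1]
    - [[0, 0, 0.048], [0, 0, 0], -1]

```text
t: 10.55
position: [0.5638, 0.1908, 0.1286]
tcp_rot: [-1.934, -2.475, -0.0]
wrist_force: [0.1, -1.6, -0.1]
finger_gap: 0.0142
finger_force: 0.0
```

Emit:
send_rows:
  moves:
    - [[0, 0, 0], [0, 0, 0], -1]
    - [[0, 0, 0], [0, 0, 0], -1]
    - [[0, 0, 0], [0, 0, 0], -1]
    - [[0, 0, 0], [0, 0, 0], -1]

```text
t: 10.95
position: [0.5644, 0.1909, 0.1287]
tcp_rot: [1.935, 2.474, 0.002]
wrist_force: [3.1, 0.5, -0.8]
finger_gap: 0.01
finger_force: 30.0
```

Gripped at 10 mm / 30 N. Now lift and swing along the arc.

Emit:
send_rows:
  moves:
    - [[0.003, 0, -0.01], [0, 0, 0], -1]
    - [[0.007, 0, -0.02], [0, 0, 0], -1]
    - [[0.011, 0, -0.03], [0, 0, 0], -1]
    - [[0.0155, 0, -0.04], [0, 0, 0], -1]
    - [[0.021, 0, -0.05], [0, 0, 0], -1]
    - [[0.0265, 0, -0.06], [0, 0, 0], -1]
    - [[0.0326, 0, -0.07], [0, 0, 0], -1]
    - [[0.0326, 0, -0.07], [0, 0, 0], -1]

```text
t: 11.75
position: [0.5601, 0.2074, 0.1646]
tcp_rot: [1.934, 2.476, 0.003]
wrist_force: [3.7, 1.2, -2.3]
finger_gap: 0.0098
finger_force: 30.0
```

```bash
python3 - <<'E'
from h import *
np.set_printoptions(precision=4,suppress=True)
st=observe();print(st["t"],st["position"],st["tcp_rot"],st["finger_gap"],st["wrist_force"],st["moment"])
H=np.array([.5232,.3559]);d=st["position"][:2]-H;r=np.linalg.norm(d);a0=np.arctan2(d[1],d[0]);print(r,a0)
y=Ro.from_rotvec(st["tcp_rot"]).apply([0,1,0]);y0=np.arctan2(y[1],y[0]);print(y0)
goto([(H[0]+r*np.cos(a0-g),H[1]+r*np.sin(a0-g),st["position"][2],np.degrees(y0-g)) for g in np.arange(.1,1.55,.1)])
E
```

```text
11.75 [0.5601 0.2074 0.1646] [1.9336 2.4757 0.0027] 0.009830594540713215 [ 3.6801  1.1907 -2.2838] [-0.1384 -0.5519 -0.4441]
0.15300778749990887 -1.3271082649730845
0.24463607109842062
[[0.0016, -0.0305, -0.0], [0.0009, -0.0006, 0.0637]]
[[0.0062, -0.0608, -0.0001], [0.0009, -0.0006, 0.1273]]
[[0.0138, -0.0904, -0.0001], [0.0009, -0.0007, 0.191]]
[[0.0243, -0.1191, -0.0002], [0.0008, -0.0007, 0.2546]]
[[0.0376, -0.1467, -0.0002], [0.0008, -0.0008, 0.3183]]
[[0.0536, -0.1727, -0.0002], [0.0008, -0.0008, 0.382]]
[[0.0721, -0.1971, -0.0002], [0.0007, -0.0008, 0.4456]]
[[0.093, -0.2194, -0.0003], [0.0007, -0.0009, 0.5093]]
[[0.116, -0.2396, -0.0003], [0.0007, -0.0009, 0.573]]
[[0.1409, -0.2574, -0.0003], [0.0006, -0.001, 0.6366]]
[[0.1675, -0.2726, -0.0003], [0.0006, -0.001, 0.7003]]
[[0.1954, -0.285, -0.0003], [0.0005, -0.001, 0.7639]]
[[0.2244, -0.2947, -0.0003], [0.0005, -0.0011, 0.8276]]
[[0.2543, -0.3013, -0.0002], [0.0004, -0.0011, 0.8913]]
[[0.2847, -0.305, -0.0002], [0.0004, -0.0012, 0.9549]]
```

Emit:
send_rows:
  moves:
    - [[0.0004, -0.015, 0], [0, 0, 0.032], -1]
    - [[0.0016, -0.0305, 0], [0, 0, 0.064], -1]
    - [[0.0036, -0.046, 0], [0, 0, 0.096], -1]
    - [[0.0062, -0.061, 0], [0, 0, 0.127], -1]
    - [[0.0138, -0.09, 0], [0, 0, 0.191], -1]
    - [[0.0243, -0.119, 0], [0, 0, 0.255], -1]

```text
t: 12.35
position: [0.4989, 0.2049, 0.1643]
tcp_rot: [-2.391, -2.036, -0.003]
wrist_force: [3.0, 3.0, -4.9]
finger_gap: 0.0097
finger_force: 30.0
```

Emit:
send_rows:
  moves:
    - [[0.0016, -0.0305, 0], [0, 0, 0.064], -1]
    - [[0.0062, -0.061, 0], [0, 0, 0.127], -1]
    - [[0.0138, -0.09, 0], [0, 0, 0.191], -1]
    - [[0.0243, -0.119, 0], [0, 0, 0.255], -1]
    - [[0.0376, -0.147, 0], [0, 0, 0.318], -1]
    - [[0.0536, -0.173, 0], [0, 0, 0.382], -1]
    - [[0.072, -0.197, 0], [0, 0, 0.446], -1]
    - [[0.093, -0.219, 0], [0, 0, 0.509], -1]
    - [[0.116, -0.24, 0], [0, 0, 0.573], -1]
    - [[0.141, -0.257, 0], [0, 0, 0.637], -1]
    - [[0.141, -0.257, 0], [0, 0, 0.637], -1]
    - [[0.141, -0.257, 0], [0, 0, 0.637], -1]

```text
t: 13.55
position: [0.3831, 0.2941, 0.1643]
tcp_rot: [-3.072, -0.65, -0.001]
wrist_force: [-0.3, 2.6, -0.8]
finger_gap: 0.0099
finger_force: 30.0
```

```bash
python3 - <<'E'
from h import *
np.set_printoptions(precision=4,suppress=True)
st=observe();print(st["qpos"],st["position"])
H=np.array([.5232,.3559]);d=st["position"][:2]-H;r=np.linalg.norm(d);a0=np.arctan2(d[1],d[0]);print(r,-1.3286-a0)
y=Ro.from_rotvec(st["tcp_rot"]).apply([0,1,0]);print(np.arctan2(y[1],y[0]))
E
```

```text
[0.6304 0.206  1.8294 0.0009 1.1054 1.7837] [0.3831 0.2941 0.1643]
0.15312571432951122 1.3978543796094887
-1.1536939464406777
```

Emit:
send_rows:
  moves:
    - [[-0.006, 0, 0.014], [0, 0, 0], -1]
    - [[-0.012, 0, 0.028], [0, 0, 0], -1]
    - [[-0.018, 0, 0.04], [0, 0, 0], -1]
    - [[-0.024, 0, 0.052], [0, 0, 0], -1]
    - [[-0.029, 0, 0.061], [0, 0, 0], -1]
    - [[-0.0326, 0, 0.068], [0, 0, 0], -1]
    - [[-0.0326, 0, 0.068], [0, 0, 0], -1]
    - [[-0.0326, 0, 0.068], [0, 0, 0], -0.3]
    - [[-0.0326, 0, 0.068], [0, 0, 0], 0]
    - [[-0.0326, 0, 0.068], [0, 0, 0], 0.2]
    - [[-0.0326, 0, 0.03], [0, 0, 0], 0.2]
    - [[-0.0326, 0, -0.05], [0, 0, 0], 0.2]
    - [[-0.0326, 0, -0.1], [0, 0, 0], 0.5]
    - [[-0.0326, 0, -0.1], [0, 0, 0], 1]

```text
t: 14.95
position: [0.3703, 0.2882, 0.2171]
tcp_rot: [-3.072, -0.644, -0.011]
wrist_force: [-0.8, 0.3, -0.4]
finger_gap: 0.0629
finger_force: 0.0
```

```bash
python3 - <<'E'
from h import *
np.set_printoptions(precision=4,suppress=True)
st=observe();print(st["t"],st["position"],st["wrist_force"],st["finger_gap"],st["qpos"])
goto([(.40,.08,.27,-77),(.40,.08,.27,-90)])
E
```

```text
14.95 [0.3703 0.2882 0.2171] [-0.8052  0.3219 -0.391 ] 0.06294395669604659 [ 0.6371  0.1391  1.7732 -0.0004  1.2221  1.7948]
[[-0.1119, 0.405, -0.1072], [-0.0012, -0.0045, 0.1186]]
[[-0.1119, 0.405, -0.1072], [-0.0017, -0.0043, 0.263]]
```

Emit:
send_rows:
  moves:
    - [[0, 0.03, -0.05], [0, 0, 0.03], 1]
    - [[-0.03, 0.1, -0.1], [0, 0, 0.08], 1]
    - [[-0.06, 0.18, -0.107], [0, 0, 0.12], 1]
    - [[-0.09, 0.26, -0.107], [0, -0.004, 0.16], 1]
    - [[-0.11, 0.34, -0.107], [0, -0.004, 0.22], 1]
    - [[-0.112, 0.405, -0.107], [-0.001, -0.004, 0.263], 1]
    - [[-0.112, 0.405, -0.107], [-0.001, -0.004, 0.263], 1]
    - [[-0.112, 0.405, -0.107], [-0.001, -0.004, 0.263], 1]
    - [[-0.112, 0.405, -0.107], [-0.001, -0.004, 0.263], 1]

```text
t: 15.85
position: [0.398, 0.0797, 0.2665]
tcp_rot: [3.139, 0.003, -0.012]
wrist_force: [-0.2, 0.1, 1.0]
finger_gap: 0.0912
finger_force: 0.0
```

```bash
python3 - <<'E'
from h import *
np.set_printoptions(precision=4,suppress=True)
st=observe();print(st["t"],st["position"],st["tcp_rot"])
im=read_camera("wrist");save(im[0:260,150:640],"w7.png")
for t,z in(("shaft_top",.088),("pin_top",.08),("catch",.122),("gate_hinge",.103),("plate_1",.0)):
    for r in spot_point("wrist",t)[:4]: print(t,r["score"],r["pixel"],atz("wrist",r["pixel"],z,st)[0])
for m in masks_of("wrist","plate_1"):
    b=cv2.boxPoints(cv2.minAreaRect(np.argwhere(m["pixels"])[:,::-1].astype(np.float32)))
    print(m["score"],m["bbox"],b.ravel())
    for z in(.012,.024,.036): 
        w=atz("wrist",b,z,st)[:,:2];print(z,np.linalg.norm(w[1]-w[0]),np.linalg.norm(w[2]-w[1]),w.mean(0))
E
```

```text
15.85 [0.398  0.0797 0.2665] [ 3.1389  0.0025 -0.0117]
shaft_top 0.76 [189.0, 51.0] [0.5555 0.2309 0.088 ]
pin_top 0.69 [223.2, 48.0] [0.5596 0.1938 0.08  ]
pin_top 0.42 [389.2, 44.7] [0.563  0.0024 0.08  ]
catch 0.62 [271.3, 13.5] [0.5816 0.1303 0.122 ]
gate_hinge 0.58 [79.9, 84.2] [0.5218 0.3574 0.103 ]
plate_1 0.68 [388.1, 50.9] [ 0.5735 -0.0135  0.    ]
plate_1 0.61 [363.7, 170.2] [0.4038 0.0146 0.    ]
plate_1 0.58 [390.3, 44.0] [ 0.5826 -0.0162  0.    ]
plate_1 0.42 [392.7, 46.7] [ 0.5791 -0.0197  0.    ]
0.98 [327.9, 156.4, 398.9, 186.3] [328. 186. 328. 157. 401. 157. 401. 186.]
0.012 0.044076580882091314 0.10901485165465571 [0.4035 0.0149]
0.024 0.042859225254965994 0.10600395923863479 [0.4056 0.0167]
0.036 0.041641869627840784 0.1029930668226139 [0.4076 0.0185]
0.97 [346.0, 13.3, 437.8, 73.0] [345.2398  49.8785 357.8382  11.3834 438.3264  37.725  425.728   76.2201]
0.012 0.05051572463301769 0.1152510907485208 [ 0.5798 -0.0164]
0.024 0.04912052563142487 0.11206795900265427 [ 0.577  -0.0137]
0.036 0.04772532662983216 0.10888482725678783 [ 0.5742 -0.011 ]
0.72 [61.6, 66.8, 188.
[... 156 characters left out ...]
79165433041356 0.3357739844962065 [0.3942 0.3786]
0.036 0.07169570683953805 0.3262367997469007 [0.3966 0.3701]
0.69 [345.3, 36.9, 398.0, 67.0] [346.939   51.6535 394.92    36.44   401.7714  58.0481 353.7903  73.2616]
0.012 0.06781926153661424 0.02939555383755376 [0.5656 0.0077]
0.024 0.0659461543670737 0.028583675008469023 [0.5632 0.0097]
0.036 0.0640730471975332 0.027771796179384273 [0.5608 0.0118]
0.54 [382.9, 35.9, 421.5, 79.2] [378.8505  61.7887 388.7732  35.9897 431.4587  52.4072 421.5361  78.2062]
0.012 0.03507604927398979 0.0634234411461427 [ 0.5633 -0.0353]
0.024 0.034107280256373836 0.06167174259272166 [ 0.5609 -0.0321]
0.036 0.03313851123875788 0.05992004403930062 [ 0.5586 -0.0289]
```

View pics/w7.png

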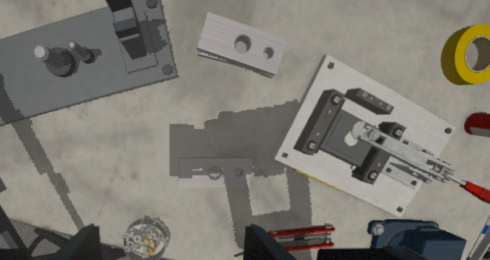

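```bash
python3 - <<'E'
from h import *
np.set_printoptions(precision=4,suppress=True)
st=observe()
for n,w,t in(("pile",[(393,44),(418,52)],[(396.1,189.4),(408.5,193.3)]),("single",[(365,172),(388.5,172)],[(383.9,252.4),(397.3,252.1)])):
  for z in(.012,.024,.036):
    A=atz("wrist",w,z,st)[:,:2];B=atz("top",t,z)[:,:2]
    print(n,z,A[0],A[1]-A[0],np.linalg.norm(A[1]-A[0]),"|",B[0],np.degrees(np.arctan2(*(B[1]-B[0])[::-1])),np.degrees(np.arctan2(*(A[1]-A[0])[::-1])))
im=cv2.imread("pics/w7.png");sc=cv2.imread("pics/scene0.png")
a=cv2.resize(im[0:90,185:300],(690,540),interpolation=cv2.INTER_CUBIC)
b=cv2.resize(im[140:200,165:265],(400,240),interpolation=cv2.INTER_CUBIC);c=cv2.resize(sc[265:320,365:425],(300,275),interpolation=cv2.INTER_CUBIC)
o=np.zeros((590,790,3),np.uint8);a=cv2.resize(a,(430,337));o[:337,:430]=a;o[345:585,:400]=b;o[:275,450:750]=c
cv2.imwrite("pics/m8.png",o)
E
```

```text
pile 0.012 [ 0.5809 -0.0176] [-0.0095 -0.0353] 0.03653565396852907 | [ 0.577  -0.0164] -106.27673372991663 -105.09718672328691
pile 0.024 [ 0.5781 -0.0148] [-0.0093 -0.0343] 0.03552842312986817 | [ 0.576  -0.0145] -106.27673372991654 -105.0971867232869
pile 0.036 [ 0.5752 -0.0121] [-0.009  -0.0333] 0.03452119229120723 | [ 0.575  -0.0125] -106.27673372991663 -105.0971867232867
single 0.012 [0.4038 0.0141] [ 0.0001 -0.0357] 0.03570296716174193 | [0.4017 0.0146] -87.31807425195144 -89.77877361339543
single 0.024 [0.4058 0.0159] [ 0.0001 -0.0347] 0.03471869219603362 | [0.4024 0.0163] -87.31807425195156 -89.77877361339539
single 0.036 [0.4079 0.0178] [ 0.0001 -0.0337] 0.033734417230325324 | [0.403  0.0179] -87.31807425195156 -89.77877361339534
```

View pics/m8.png

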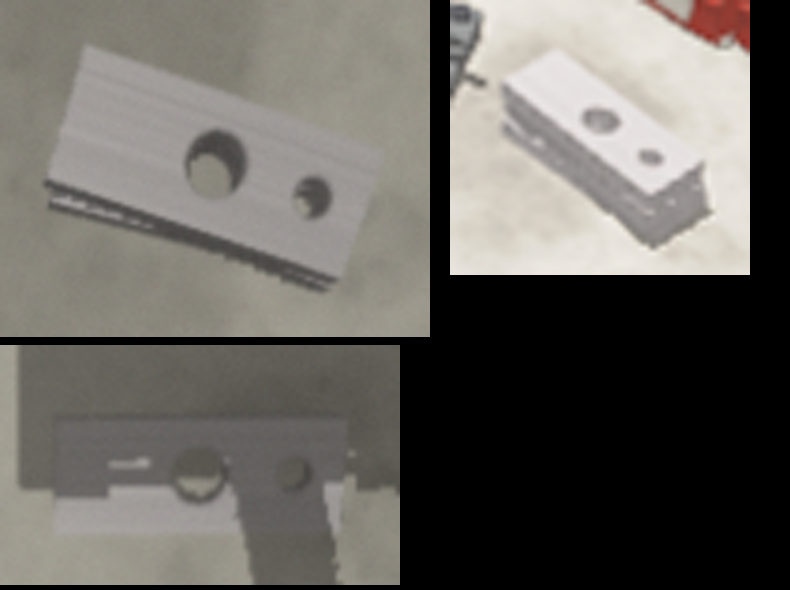

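Pile: three layers (scene-crop edge ≈10.4 px ≈ 36 mm; wrist and top views agree at z = 0.036). Single plate shaft hole ≈ (0.403, 0.014). First, the single plate.

```bash
python3 - <<'E'
from h import *
goto([(.403,.0143,.10,0.5),(.403,.0143,.03,.5)])
E
```

```text
[[0.0109, 0.1298, 0.3346], [-0.0015, 0.0042, -1.0044]]
[[0.0117, 0.1295, 0.4746], [-0.0015, 0.0042, -1.0044]]
```

Emit:
send_rows:
  moves:
    - [[0.003, 0.03, 0.05], [0, 0, -0.1], 1]
    - [[0.006, 0.06, 0.1], [0, 0, -0.2], 1]
    - [[0.01, 0.1, 0.15], [0, 0, -0.3], 1]
    - [[0.011, 0.13, 0.2], [0, 0, -0.4], 1]
    - [[0.011, 0.13, 0.22], [0, 0, -0.5], 0.5]
    - [[0.011, 0.13, 0.24], [0, 0, -0.6], 0.4]
    - [[0.011, 0.13, 0.26], [0, 0, -0.7], 0.4]
    - [[0.011, 0.13, 0.28], [0, 0.002, -0.8], 0.4]
    - [[0.011, 0.13, 0.3], [-0.0015, 0.004, -0.9], 0.4]
    - [[0.011, 0.13, 0.34], [-0.0015, 0.004, -1.004], 0.4]
    - [[0.0115, 0.13, 0.42], [-0.0015, 0.004, -1.004], 0.4]
    - [[0.0117, 0.1295, 0.474], [-0.0015, 0.004, -1.004], 0.4]
    - [[0.0117, 0.1295, 0.474], [-0.0015, 0.004, -1.004], 0.4]
    - [[0.0117, 0.1295, 0.474], [-0.0015, 0.004, -1.004], 0.4]

```text
refused, turn out of range in row 10
```

Emit:
send_rows:
  moves:
    - [[0, 0, 0.006], [0, 0, 0], 0.4]
    - [[0, 0, 0.012], [0, 0, 0], 0.4]
    - [[0, 0, 0.018], [0, 0, 0], 0.4]
    - [[0, 0, 0.024], [0, 0, 0], 0.4]
    - [[0, 0, 0.024], [0, 0, 0], 0.4]

```text
t: 16.7
position: [0.3981, 0.079, 0.2546]
tcp_rot: [3.139, 0.001, -0.011]
wrist_force: [0.1, 0.2, -0.4]
finger_gap: 0.064
finger_force: 0.0
```

Emit:
send_rows:
  moves:
    - [[0.003, 0.03, 0.03], [0, 0, -0.1], 0.4]
    - [[0.006, 0.06, 0.08], [0, 0, -0.2], 0.4]
    - [[0.01, 0.1, 0.12], [0, 0, -0.3], 0.4]
    - [[0.011, 0.13, 0.18], [0, 0, -0.4], 0.4]
    - [[0.011, 0.13, 0.2], [0, 0, -0.5], 0.4]
    - [[0.011, 0.13, 0.22], [0, 0, -0.6], 0.4]
    - [[0.011, 0.13, 0.24], [0, 0, -0.7], 0.4]
    - [[0.011, 0.13, 0.26], [0, 0.002, -0.8], 0.4]
    - [[0.011, 0.13, 0.28], [-0.0015, 0.004, -0.9], 0.4]
    - [[0.011, 0.13, 0.32], [-0.0015, 0.004, -1], 0.4]
    - [[0.0115, 0.13, 0.4], [-0.0015, 0.004, -1], 0.4]
    - [[0.0117, 0.1295, 0.45], [-0.0015, 0.004, -1], 0.4]
    - [[0.0117, 0.1295, 0.45], [-0.0015, 0.004, -1], 0.4]
    - [[0.0117, 0.1295, 0.45], [-0.0015, 0.004, -1], 0.4]

```text
t: 18.1
position: [0.4035, 0.0138, 0.0306]
tcp_rot: [-2.221, -2.222, 0.001]
wrist_force: [-0.1, 1.0, -0.6]
finger_gap: 0.0636
finger_force: 0.0
```

Emit:
send_rows:
  moves:
    - [[0, 0, 0.006], [0, 0, 0], 0.4]
    - [[0, 0, 0.012], [0, 0, 0], 0.4]
    - [[0, 0, 0.018], [0, 0, 0], 0.4]
    - [[0, 0, 0.022], [0, 0, 0], 0.4]
    - [[0, 0, 0.022], [0, 0, 0], 0.4]

```text
t: 18.6
position: [0.4029, 0.0138, 0.0192]
tcp_rot: [-2.221, -2.222, 0.001]
wrist_force: [-0.0, -0.2, 0.4]
finger_gap: 0.0639
finger_force: 0.0
```

Emit:
send_rows:
  moves:
    - [[0, 0, 0.003], [0, 0, 0], 0.4]
    - [[0, 0, 0.006], [0, 0, 0], 0.4]
    - [[0, 0, 0.008], [0, 0, 0], 0.4]
    - [[0, 0, 0.008], [0, 0, 0], 0.4]

```text
t: 19.0
position: [0.4029, 0.0138, 0.0151]
tcp_rot: [-2.221, -2.222, 0.001]
wrist_force: [-0.1, 0.7, 0.4]
finger_gap: 0.0639
finger_force: 0.0
```

Emit:
send_rows:
  moves:
    - [[0, 0, 0.004], [0, 0, 0], 0.4]
    - [[0, 0, 0.008], [0, 0, 0], 0.4]
    - [[0, 0, 0.012], [0, 0, 0], 0.4]
    - [[0, 0, 0.012], [0, 0, 0], 0.4]

```text
t: 19.4
position: [0.4028, 0.0138, 0.009]
tcp_rot: [-2.22, -2.222, 0.001]
wrist_force: [-0.6, 0.5, -0.1]
finger_gap: 0.0637
finger_force: 0.0
```

Emit:
send_rows:
  moves:
    - [[0, 0, 0.003], [0, 0, 0], 0.4]
    - [[0, 0, 0.006], [0, 0, 0], 0.4]
    - [[0, 0, 0.008], [0, 0, 0], 0.4]
    - [[0, 0, 0.008], [0, 0, 0], 0.4]

```text
t: 19.8
position: [0.4029, 0.0138, 0.0051]
tcp_rot: [-2.221, -2.222, 0.001]
wrist_force: [-0.4, 0.7, 0.1]
finger_gap: 0.0641
finger_force: 0.0
```

Emit:
send_rows:
  moves:
    - [[0, 0, 0.002], [0, 0, 0], 0.4]
    - [[0, 0, 0.004], [0, 0, 0], 0.4]
    - [[0, 0, 0.006], [0, 0, 0], 0.4]
    - [[0, 0, 0.006], [0, 0, 0], 0.4]

```text
t: 20.2
position: [0.4029, 0.0138, 0.0022]
tcp_rot: [-2.221, -2.222, 0.001]
wrist_force: [-0.1, 0.3, -0.6]
finger_gap: 0.0635
finger_force: 0.0
```

Emit:
send_rows:
  moves:
    - [[0, 0, 0.002], [0, 0, 0], 0.4]
    - [[0, 0, 0.004], [0, 0, 0], 0.4]
    - [[0, 0, 0.006], [0, 0, 0], 0.4]
    - [[0, 0, 0.006], [0, 0, 0], 0.4]

```text
t: 20.6
position: [0.4029, 0.0138, -0.0009]
tcp_rot: [-2.221, -2.222, 0.001]
wrist_force: [0.3, 1.2, -0.4]
finger_gap: 0.0635
finger_force: 0.0
```

Emit:
send_rows:
  moves:
    - [[0, 0, 0.002], [0, 0, 0], 0.4]
    - [[0, 0, 0.004], [0, 0, 0], 0.4]
    - [[0, 0, 0.006], [0, 0, 0], 0.4]
    - [[0, 0, 0.006], [0, 0, 0], 0.4]

```text
t: 21.0
position: [0.4029, 0.0138, -0.0038]
tcp_rot: [-2.221, -2.222, 0.001]
wrist_force: [-1.0, -0.2, -0.2]
finger_gap: 0.0641
finger_force: 0.0
```

Emit:
send_rows:
  moves:
    - [[0, 0, 0.002], [0, 0, 0], 0.4]
    - [[0, 0, 0.004], [0, 0, 0], 0.4]
    - [[0, 0, 0.004], [0, 0, 0], 0.4]

```text
t: 21.3
position: [0.4029, 0.0138, -0.0058]
tcp_rot: [-2.221, -2.222, 0.001]
wrist_force: [0.3, 0.1, -0.3]
finger_gap: 0.0639
finger_force: 0.0
```

Emit:
send_rows:
  moves:
    - [[0, 0, 0.002], [0, 0, 0], 0.4]
    - [[0, 0, 0.004], [0, 0, 0], 0.4]
    - [[0, 0, 0.004], [0, 0, 0], 0.4]

```text
t: 21.6
position: [0.4029, 0.0138, -0.0078]
tcp_rot: [-2.221, -2.222, 0.001]
wrist_force: [0.3, 0.1, 0.5]
finger_gap: 0.0637
finger_force: 0.0
```

Emit:
send_rows:
  moves:
    - [[0, 0, 0], [0, 0, 0], 0.1]
    - [[0, 0, 0], [0, 0, 0], -0.1]
    - [[0, 0, 0], [0, 0, 0], -0.4]
    - [[0, 0, 0], [0, 0, 0], -0.4]
    - [[0, 0, 0], [0, 0, 0], -1]
    - [[0, 0, 0], [0, 0, 0], -1]
    - [[0, 0, 0], [0, 0, 0], -1]

```text
t: 22.3
position: [0.4028, 0.0138, -0.0077]
tcp_rot: [-2.221, -2.222, 0.001]
wrist_force: [-0.1, 0.7, 2.5]
finger_gap: 0.0438
finger_force: 30.0
```

Emit:
send_rows:
  moves:
    - [[0, 0, -0.02], [0, 0, 0], -1]
    - [[0, 0, -0.06], [0, 0, 0], -1]
    - [[0, 0, -0.12], [0, 0, 0], -1]
    - [[0, 0, -0.2], [0, 0, 0], -1]
    - [[0, 0, -0.28], [0, 0, 0], -1]
    - [[0, 0, -0.36], [0, 0, 0], -1]
    - [[0, 0, -0.36], [0, 0, 0], -1]
    - [[0, 0, -0.36], [0, 0, 0], -1]

```text
t: 23.1
position: [0.4031, 0.0138, 0.173]
tcp_rot: [2.22, 2.221, 0.002]
wrist_force: [-0.8, 0.2, -2.4]
finger_gap: 0.044
finger_force: 30.0
```

```bash
cat >> h.py <<'E'
def tool2px(P):
    c=camera_info("wrist");H=np.array(c["hand_eye"]);P=(np.array(P,float)-H[:3,3])@H[:3,:3]
    return cv2.projectPoints(P,np.zeros(3),np.zeros(3),np.array(c["K"]),np.array(c["dist_coeffs"]))[0].reshape(-1,2)
def held(pl_bot=-.0077):
    im=read_camera("wrist")
    for m in masks_of("wrist","plate_1")[:4]:
        print(round(m["score"],2),m["bbox"],m["pixels"].sum())
        cols=[(c,int(np.argmax(m["pixels"][:,c]))) for c in range(int(m["bbox"][0])+3,int(m["bbox"][2])-2,10) if m["pixels"][:,c].any()];print(cols)
    z=pl_bot-.012
    print("expect top far corners",tool2px([(.055,-.022,z),(.055,.022,z)]).round(1).tolist(),"px/mm",((tool2px([(.055,0,z)])-tool2px([(.054,0,z)]))[0,1]).round(2))
    return im
E
python3 - <<'E'
from h import *
st=observe();print(st["t"],st["position"],st["tcp_rot"],st["finger_gap"],st["finger_force"])
im=held();save(im[60:400,170:480],"w9.png")
E
```

```text
23.1 [0.40311539 0.01380512 0.17302016] [2.21972244e+00 2.22107373e+00 1.73550236e-03] 0.043975487352933655 29.973782915621996
0.96 [431.8, 162.5, 508.3, 252.5] 3365
[(434, 239), (444, 215), (454, 193), (464, 168), (474, 166), (484, 170), (494, 173), (504, 177)]
0.86 [439.5, 166.1, 466.4, 218.2] 247
[(442, 201), (452, 175), (462, 215)]
0.73 [282.6, 161.9, 361.3, 325.6] 9615
[(285, 162), (295, 161), (305, 161), (315, 161), (325, 161), (335, 161), (345, 161), (355, 162)]
0.56 [425.8, 164.4, 470.8, 250.5] 476
[(428, 241), (438, 218), (448, 198), (458, 179)]
expect top far corners [[281.2, 166.2], [360.6, 166.2]] px/mm -1.8
```

View pics/w9.png

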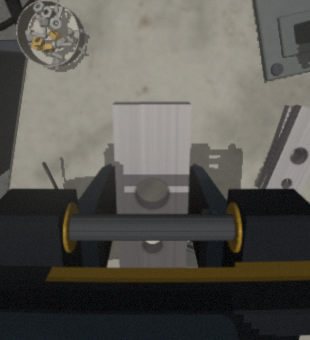

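```bash
python3 - <<'E'
from h import *
print(tool2px([(0,0,-.0197),(.0105,0,-.0197),(-.0105,0,-.0197),(-.036,0,-.0197),(-.055,0,-.0197)]))
im=cv2.imread("pics/w9.png",0)
print(im[95:125,150].tolist());print(im[165:225,150].tolist());print(im[100:215:4,152].tolist())
print("row 110", im[110,105:200].tolist())
E
```

```text
[[320.96448634 256.76537533]
 [320.95043875 240.721936  ]
 [320.97834511 272.24307363]
 [321.01113134 307.57140232]
 [321.03469499 331.92078017]]
[154, 151, 149, 149, 149, 146, 127, 101, 93, 130, 156, 158, 160, 157, 158, 159, 159, 156, 159, 159, 157, 157, 158, 158, 158, 158, 157, 158, 157, 156]
[151, 151, 149, 152, 153, 151, 149, 151, 148, 121, 98, 92, 90, 84, 84, 83, 83, 82, 81, 82, 82, 82, 86, 85, 86, 88, 89, 91, 90, 90, 93, 93, 92, 90, 92, 91, 79, 70, 68, 68, 70, 68, 66, 66, 73, 85, 88, 86, 77, 49, 38, 45, 44, 54, 57, 52, 58, 58, 60, 63]
[144, 132, 159, 159, 160, 157, 156, 157, 157, 154, 155, 154, 154, 153, 153, 152, 150, 151, 151, 95, 85, 84, 87, 89, 91, 88, 69, 67, 86]
row 110 [150, 149, 149, 148, 148, 150, 150, 152, 158, 159, 161, 160, 159, 159, 156, 156, 156, 156, 158, 158, 156, 156, 156, 156, 154, 154, 154, 153, 155, 155, 154, 154, 152, 155, 155, 161, 163, 162, 163, 162, 159, 158, 157, 159, 157, 159, 159, 158, 159, 161, 161, 159, 158, 156, 156, 156, 157, 158, 161, 159, 160, 156, 156, 157, 155, 158, 159, 160, 161, 160, 157, 154, 155, 156, 158, 161, 161, 159, 161, 158, 159, 160, 159, 161, 161, 160, 155, 152, 153, 151, 152, 150, 154, 150, 151]
```

```bash
python3 - <<'E'
from h import *
goto([(.45,.15,.21,13.9)])
E
```

```text
[[0.2723, 0.0964, -0.078], [-0.0019, -0.0001, -0.1541]]
```

Emit:
send_rows:
  moves:
    - [[0.03, 0.01, -0.03], [0, 0, -0.03], -1]
    - [[0.09, 0.03, -0.078], [0, 0, -0.06], -1]
    - [[0.15, 0.05, -0.078], [0, 0, -0.09], -1]
    - [[0.21, 0.07, -0.078], [0, 0, -0.12], -1]
    - [[0.25, 0.09, -0.078], [-0.001, 0, -0.154], -1]
    - [[0.272, 0.096, -0.078], [-0.002, 0, -0.154], -1]
    - [[0.272, 0.096, -0.078], [-0.002, 0, -0.154], -1]
    - [[0.272, 0.096, -0.078], [-0.002, 0, -0.154], -1]

```text
t: 24.0
position: [0.45, 0.149, 0.2103]
tcp_rot: [1.937, 2.472, -0.001]
wrist_force: [-0.8, -0.9, -1.4]
finger_gap: 0.0437
finger_force: 30.0
```

```bash
python3 - <<'E'
from h import *
np.set_printoptions(precision=4,suppress=True)
st=observe();print(st["t"],st["position"],st["finger_gap"])
save(read_camera("wrist"),"w10.png");read_camera("top")
for c in("wrist","top"):
  for t,z in(("shaft_top",.088),("pin_top",.08),("catch",.122),("gate_hinge",.103)):
    for r in spot_point(c,t)[:2]: print(c,t,r["score"],r["pixel"],atz(c,r["pixel"],z,st)[0])
s=np.array([.5545,.230]);print(proj("wrist",[[*s,.088],[s[0]+.036*np.sin(.2422),s[1]-.036*np.cos(.2422),.08]],st))
im=cv2.imread("pics/w10.png");b=im[120:260,330:500];cv2.imwrite("pics/w10c.png",cv2.resize(b,None,fx=4,fy=4,interpolation=cv2.INTER_CUBIC))
E
```

```text
24.0 [0.45   0.149  0.2103] 0.04367031503983436
wrist shaft_top 0.87 [439.8, 148.8] [0.5564 0.2297 0.088 ]
wrist pin_top 0.74 [433.6, 183.7] [0.566  0.1924 0.08  ]
wrist catch 0.62 [437.8, 255.1] [0.5777 0.1278 0.122 ]
wrist catch 0.19 [260.1, 18.9] [0.3618 0.2946 0.122 ]
wrist gate_hinge 0.68 [457.4, 1.9] [0.5232 0.3565 0.103 ]
top shaft_top 0.72 [305.8, 192.7] [0.5565 0.2319 0.088 ]
top pin_top 0.98 [320.4, 187.7] [0.5712 0.1939 0.08  ]
top pin_top 0.19 [343.8, 183.1] [0.5848 0.1325 0.08  ]
top catch 0.71 [344.1, 183.4] [0.58   0.1338 0.122 ]
top gate_hinge 0.66 [258.4, 205.0] [0.5207 0.353  0.103 ]
[[438.1781 148.0386]
 [431.9968 180.7607]]
```

View pics/w10c.png

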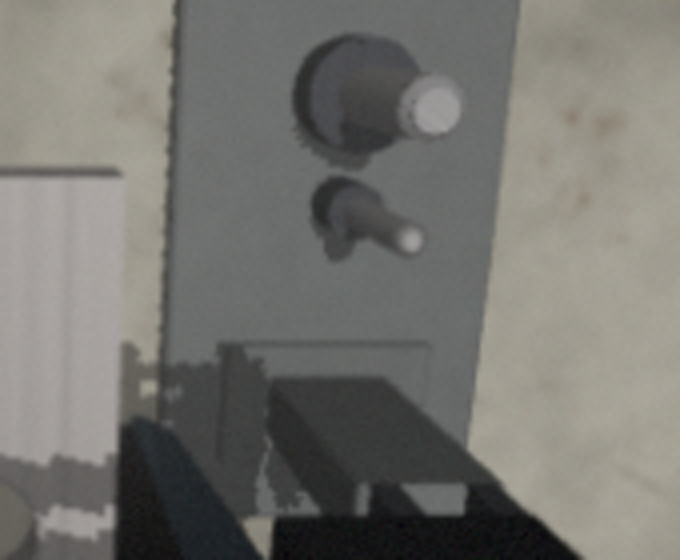

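```bash
python3 - <<'E'
from h import *
goto([(.5546,.2295,.21,13.9),(.5546,.2295,.10,13.9),(.5546,.2295,.085,13.9)])
E
```

```text
[[0.1054, 0.2395, 0.0034], [0.0019, 0.0004, -0.0003]]
[[0.1055, 0.2388, 0.2234], [0.0019, 0.0004, -0.0003]]
[[0.1055, 0.2387, 0.2534], [0.0019, 0.0004, -0.0003]]
```

Emit:
send_rows:
  moves:
    - [[0.02, 0.05, 0], [0, 0, 0], -1]
    - [[0.05, 0.12, 0], [0.001, 0, 0], -1]
    - [[0.08, 0.19, 0], [0.002, 0, 0], -1]
    - [[0.1, 0.225, 0.003], [0.002, 0, 0], -1]
    - [[0.1055, 0.239, 0.01], [0.002, 0, 0], -1]
    - [[0.1055, 0.239, 0.08], [0.002, 0, 0], -1]
    - [[0.1055, 0.239, 0.16], [0.002, 0, 0], -1]
    - [[0.1055, 0.239, 0.223], [0.002, 0, 0], -1]
    - [[0.1055, 0.239, 0.223], [0.002, 0, 0], -1]
    - [[0.1055, 0.239, 0.223], [0.002, 0, 0], -1]

```text
t: 25.5
position: [0.5545, 0.2295, 0.1006]
tcp_rot: [1.937, 2.474, -0.001]
wrist_force: [0.7, -0.3, -1.3]
finger_gap: 0.0441
finger_force: 30.0
```

```bash
python3 - <<'E'
from h import *
np.set_printoptions(precision=4,suppress=True)
st=observe();print(st["t"],st["position"],st["wrist_force"],st["moment"])
goto([(.5546,.2295,.07,13.9)])
E
```

```text
25.5 [0.5545 0.2295 0.1006] [ 0.6712 -0.3062 -1.2685] [-0.1016 -0.0169  0.0912]
[[0.0001, 0.0002, 0.0611], [-0.0004, 0.0004, -0.0002]]
```

Emit:
send_rows:
  moves:
    - [[0, 0, 0.015], [0, 0, 0], -1]
    - [[0, 0, 0.03], [0, 0, 0], -1]
    - [[0, 0, 0.036], [0, 0, 0], -1]
    - [[0, 0, 0.042], [0, 0, 0], -1]
    - [[0, 0, 0.048], [0, 0, 0], -1]
    - [[0, 0, 0.048], [0, 0, 0], -1]

```text
t: 26.1
position: [0.5544, 0.2297, 0.0757]
tcp_rot: [-1.936, -2.474, 0.002]
wrist_force: [-0.0, -0.2, -2.7]
finger_gap: 0.0435
finger_force: 30.0
```

Emit:
send_rows:
  moves:
    - [[0, 0, 0.005], [0, 0, 0], -1]
    - [[0, 0, 0.01], [0, 0, 0], -1]
    - [[0, 0, 0.015], [0, 0, 0], -1]
    - [[0, 0, 0.02], [0, 0, 0], -1]
    - [[0, 0, 0.02], [0, 0, 0], -1]

```text
t: 26.6
position: [0.5543, 0.2297, 0.0655]
tcp_rot: [-1.936, -2.474, 0.002]
wrist_force: [0.2, 0.5, -2.1]
finger_gap: 0.0441
finger_force: 30.0
```

```bash
python3 - <<'E'
from h import *
np.set_printoptions(precision=4,suppress=True)
st=observe();print(st["t"],st["position"],st["wrist_force"],st["moment"],Ro.from_rotvec(st["tcp_rot"]).apply([0,0,1]))
E
```

```text
26.6 [0.5543 0.2297 0.0655] [ 0.2354  0.5233 -2.0886] [-0.0567  0.0317 -0.0165] [-0.0011 -0.0009 -1.    ]
```

Emit:
send_rows:
  moves:
    - [[0, 0, 0.01], [0, 0, 0], -1]
    - [[0, 0, 0.02], [0, 0, 0], -1]
    - [[0, 0, 0.03], [0, 0, 0], -1]
    - [[0, 0, 0.04], [0, 0, 0], -1]
    - [[0, 0, 0.05], [0, 0, 0], -1]
    - [[0, 0, 0.06], [0, 0, 0], -1]
    - [[0, 0, 0.068], [0, 0, 0], -1]
    - [[0, 0, 0.072], [0, 0, 0], -1]
    - [[0, 0, 0.072], [0, 0, 0], -1]

```text
t: 27.5
position: [0.5545, 0.2297, 0.0297]
tcp_rot: [-1.936, -2.474, 0.002]
wrist_force: [0.4, 1.0, -2.3]
finger_gap: 0.0442
finger_force: 30.0
```

Emit:
send_rows:
  moves:
    - [[0, 0, 0.002], [0, 0, 0], -1]
    - [[0, 0, 0.004], [0, 0, 0], -1]
    - [[0, 0, 0.006], [0, 0, 0], -1]
    - [[0, 0, 0.006], [0, 0, 0], -1]

```text
t: 27.9
position: [0.5546, 0.2297, 0.027]
tcp_rot: [1.936, 2.474, -0.001]
wrist_force: [-0.3, 0.8, -2.3]
finger_gap: 0.0437
finger_force: 30.0
```

Emit:
send_rows:
  moves:
    - [[0, 0, 0.002], [0, 0, 0], -1]
    - [[0, 0, 0.004], [0, 0, 0], -1]
    - [[0, 0, 0.004], [0, 0, 0], -1]

```text
t: 28.2
position: [0.5545, 0.2297, 0.0249]
tcp_rot: [1.936, 2.474, -0.001]
wrist_force: [-0.8, 0.4, -2.2]
finger_gap: 0.0436
finger_force: 30.0
```

Emit:
send_rows:
  moves:
    - [[0, 0, 0.002], [0, 0, 0], -1]
    - [[0, 0, 0.003], [0, 0, 0], -1]
    - [[0, 0, 0.003], [0, 0, 0], -1]

```text
t: 28.5
position: [0.5547, 0.2298, 0.0244]
tcp_rot: [1.936, 2.473, -0.0]
wrist_force: [-2.5, -0.6, 5.5]
finger_gap: 0.0437
finger_force: 30.0
```

Emit:
send_rows:
  moves:
    - [[0, 0, -0.003], [0, 0, 0], -0.5]
    - [[0, 0, -0.003], [0, 0, 0], 0.1]
    - [[0, 0, -0.003], [0, 0, 0], 0.2]
    - [[0, 0, -0.003], [0, 0, 0], 0.3]
    - [[0, 0, -0.003], [0, 0, 0], 0.3]
    - [[0, 0, -0.05], [0, 0, 0], 0.3]
    - [[0, 0, -0.13], [0, 0, 0], 0.3]
    - [[0, 0, -0.22], [0, 0, 0], 0.3]
    - [[0, 0, -0.31], [0, 0, 0], 0.3]
    - [[0, 0, -0.36], [0, 0, 0], 0.3]
    - [[0, 0, -0.37], [0, 0, 0], 0.3]
    - [[0, 0, -0.37], [0, 0, 0], 0.3]

```text
t: 29.7
position: [0.5547, 0.2299, 0.2088]
tcp_rot: [1.936, 2.473, 0.0]
wrist_force: [0.2, 0.0, -0.2]
finger_gap: 0.0588
finger_force: 0.0
```

```bash
python3 - <<'E'
from h import *
np.set_printoptions(precision=4,suppress=True)
st=observe();print(st["t"],st["position"],st["finger_gap"],st["wrist_force"],st["qpos"])
goto([(.43,.14,.21,13.9),(.42,.05,.21,-15.5),(.43,-.07,.21,-15.5)])
E
```

```text
29.7 [0.5547 0.2299 0.2088] 0.058831517178436515 [ 0.2236  0.0399 -0.1786] [ 0.374   0.3566  1.4959 -0.0005  1.2885  0.1316]
[[-0.1146, -0.2853, -0.0026], [0.0004, 0.0003, -0.0001]]
[[-0.2845, -0.3479, -0.0026], [0.0005, 0.0001, 0.3266]]
[[-0.5223, -0.3862, -0.0025], [0.0005, 0.0001, 0.3266]]
```

Emit:
send_rows:
  moves:
    - [[-0.03, -0.08, 0], [0, 0, 0], 0.3]
    - [[-0.06, -0.16, 0], [0, 0, 0], 0.3]
    - [[-0.09, -0.24, 0], [0, 0, 0.03], 0.3]
    - [[-0.13, -0.29, 0], [0, 0, 0.06], 0.3]
    - [[-0.2, -0.32, 0], [0, 0, 0.11], 0.3]
    - [[-0.28, -0.348, 0], [0, 0, 0.17], 0.3]
    - [[-0.36, -0.36, 0], [0, 0, 0.23], 0.3]
    - [[-0.44, -0.37, 0], [0, 0, 0.29], 0.3]
    - [[-0.51, -0.385, 0], [0, 0, 0.327], 0.3]
    - [[-0.522, -0.386, 0], [0, 0, 0.327], 0.3]
    - [[-0.522, -0.386, 0], [0, 0, 0.327], 0.3]
    - [[-0.522, -0.386, 0], [0, 0, 0.327], 0.3]

```text
t: 30.9
position: [0.4293, -0.069, 0.2075]
tcp_rot: [-2.499, -1.9, 0.003]
wrist_force: [-0.5, 0.1, 0.3]
finger_gap: 0.0599
finger_force: 0.0
```

```bash
python3 - <<'E'
from h import *
np.set_printoptions(precision=4,suppress=True)
st=observe();print(st["t"],st["position"],st["finger_gap"])
im=read_camera("wrist");save(im,"w11.png")
for r in spot_point("wrist","plate_1")[:4]: print(r["score"],r["pixel"],atz("wrist",r["pixel"],.024,st)[0])
for m in masks_of("wrist","plate_1")[:4]:
    b=cv2.boxPoints(cv2.minAreaRect(np.argwhere(m["pixels"])[:,::-1].astype(np.float32)));w=atz("wrist",b,.036,st)
    print(m["score"],m["bbox"],np.linalg.norm(w[1]-w[0]),np.linalg.norm(w[2]-w[1]),w.mean(0))
# predicted hole
a=np.radians(-105.5);s=np.array([.5751,-.0123]);d=np.array([np.cos(a),np.sin(a)])
print(proj("wrist",[[*s,.036],[*(s+.036*d),.036]],st))
g=cv2.cvtColor(im,cv2.COLOR_RGB2GRAY)
# dark holes: threshold inside plate mask hull
m=masks_of("wrist","plate_1")[0]["bbox"];x0,y0,x1,y1=[int(v) for v in m]
hs=cv2.HoughCircles(cv2.resize(g[y0:y1,x0:x1],None,fx=4,fy=4,interpolation=cv2.INTER_CUBIC),cv2.HOUGH_GRADIENT,1,60,param1=80,param2=18,minRadius=18,maxRadius=60)
if hs is not None:
    for h in hs[0][:6]: print(h/4+[x0,y0,0],atz("wrist",[h[:2]/4+[x0,y0]],.036,st)[0])
cv2.imwrite("pics/w11c.png",cv2.resize(cv2.imread("pics/w11.png")[max(0,y0-15):y1+15,max(0,x0-15):x1+15],None,fx=4,fy=4,interpolation=cv2.INTER_CUBIC)); print(x0,y0)
E
```

```text
30.9 [ 0.4293 -0.069   0.2075] 0.05985357082386353
0.9 [423.5, 110.2] [ 0.5718 -0.0111  0.024 ]
0.85 [425.4, 110.5] [ 0.574 -0.012  0.024]
0.69 [421.7, 112.8] [ 0.5692 -0.0135  0.024 ]
0.92 [404.0, 57.9, 457.9, 156.8] 0.11168157716124616 0.04795339508144974 [ 0.5745 -0.011   0.036 ]
0.74 [404.1, 65.7, 429.4, 116.6] 0.026228548715732845 0.05873586156724433 [0.5569 0.0098 0.036 ]
0.55 [401.1, 100.7, 434.2, 157.7] 0.06326144384120265 0.04032561581485238 [ 0.5604 -0.0312  0.036 ]
[[429.8303 110.0682]
 [427.1181 141.4685]]
[429.875 108.625   8.775] [ 0.5754 -0.0107  0.036 ]
[426.375 140.625   5.325] [ 0.5648 -0.0458  0.036 ]
404 57
```

```bash
python3 - <<'E'
from h import *
goto([(.5753,-.0112,.15,-16),(.5753,-.0112,.06,-16),(.5753,-.0112,.0195,-16)])
E
```

```text
[[0.1885, 0.2498, 0.1169], [-0.0003, 0.0003, 0.0064]]
[[0.1886, 0.2499, 0.2969], [-0.0003, 0.0003, 0.0064]]
[[0.1886, 0.25, 0.3779], [-0.0003, 0.0003, 0.0064]]
```

Emit:
send_rows:
  moves:
    - [[0.06, 0.08, 0.03], [0, 0, 0.006], 0.3]
    - [[0.12, 0.16, 0.06], [0, 0, 0.006], 0.3]
    - [[0.17, 0.22, 0.1], [0, 0, 0.006], 0.3]
    - [[0.1885, 0.25, 0.14], [0, 0, 0.006], 0.3]
    - [[0.1885, 0.25, 0.2], [0, 0, 0.006], 0.3]
    - [[0.1885, 0.25, 0.26], [0, 0, 0.006], 0.3]
    - [[0.1885, 0.25, 0.3], [0, 0, 0.006], 0.3]
    - [[0.1885, 0.25, 0.33], [0, 0, 0.006], 0.3]
    - [[0.1885, 0.25, 0.35], [0, 0, 0.006], 0.3]
    - [[0.1885, 0.25, 0.36], [0, 0, 0.006], 0.3]
    - [[0.1885, 0.25, 0.37], [0, 0, 0.006], 0.3]
    - [[0.1885, 0.25, 0.378], [0, 0, 0.006], 0.3]
    - [[0.1885, 0.25, 0.378], [0, 0, 0.006], 0.3]

```text
t: 32.4
position: [0.5756, -0.0126, 0.0197]
tcp_rot: [2.51, 1.889, -0.001]
wrist_force: [-0.2, 0.2, -0.1]
finger_gap: 0.0588
finger_force: 0.0
```

Emit:
send_rows:
  moves:
    - [[0, 0, 0], [0, 0, 0], 0.1]
    - [[0, 0, 0], [0, 0, 0], -0.1]
    - [[0, 0, 0], [0, 0, 0], -0.4]
    - [[0, 0, 0], [0, 0, 0], -1]
    - [[0, 0, 0], [0, 0, 0], -1]
    - [[0, 0, 0], [0, 0, 0], -1]

```text
t: 33.0
position: [0.5756, -0.0126, 0.0201]
tcp_rot: [2.51, 1.889, -0.001]
wrist_force: [-1.4, 0.3, 4.7]
finger_gap: 0.0437
finger_force: 30.0
```

Emit:
send_rows:
  moves:
    - [[0, 0, -0.01], [0, 0, 0], -1]
    - [[0, 0, -0.03], [0, 0, 0], -1]
    - [[0, 0, -0.08], [0, 0, 0], -1]
    - [[0, 0, -0.16], [0, 0, 0], -1]
    - [[0, 0, -0.24], [0, 0, 0], -1]
    - [[-0.05, -0.08, -0.32], [0, 0, 0], -1]
    - [[-0.1, -0.16, -0.36], [0, 0, 0], -1]
    - [[-0.12, -0.25, -0.38], [0, 0, 0], -1]
    - [[-0.12, -0.29, -0.38], [0, 0, 0], -1]
    - [[-0.12, -0.29, -0.38], [0, 0, 0], -1]
    - [[-0.12, -0.29, -0.38], [0, 0, 0], -1]

```text
t: 34.1
position: [0.4199, -0.0301, 0.2106]
tcp_rot: [2.508, 1.888, 0.002]
wrist_force: [-0.2, 0.3, -2.8]
finger_gap: 0.0438
finger_force: 30.0
```

```bash
cat >> h.py <<'E'
def heldrow(bot,n):
    """grey profile along the held plate's middle, far edge and hole edge in tool mm"""
    im=read_camera("wrist");save(im,n);g=cv2.cvtColor(im,cv2.COLOR_RGB2GRAY).astype(int)
    z=bot-.012
    xs=np.arange(.075,.030,-.0005);px=tool2px([(x,0,z) for x in xs])
    v=[int(g[int(round(r)),int(round(c))-3:int(round(c))+4].mean()) for c,r in px]
    return list(zip((xs*1000).round(1).tolist(),px[:,1].round().astype(int).tolist(),v))
E
python3 - <<'E'
from h import *
np.set_printoptions(precision=4,suppress=True)
st=observe();print(st["t"],st["position"],st["finger_gap"],st["finger_force"],st["wrist_force"])
held(-.0045)
for x,r,v in heldrow(-.0045,"w12.png"): 
    if 50<x<62: print(x,r,v,end=";")
E
```

```text
34.1 [ 0.4199 -0.0301  0.2106] 0.043756631386205364 29.998972937464714 [-0.1838  0.2878 -2.8309]
0.71 [411.6, 91.3, 458.4, 187.0] 3125
[(414, 159), (424, 93), (434, 93), (444, 95), (454, 96)]
0.56 [414.8, 95.7, 443.4, 146.4] 253
[(417, 97), (437, 144)]
expect top far corners [[282.2, 165.6], [360.0, 165.6]] px/mm -1.76
61.5 154 132;61.0 155 131;60.5 156 130;60.0 157 129;59.5 158 127;59.0 158 127;58.5 159 126;58.0 160 111;57.5 161 91;57.0 162 90;56.5 163 126;56.0 164 149;55.5 165 151;55.0 166 152;54.5 166 152;54.0 167 151;53.5 168 152;53.0 169 151;52.5 170 151;52.0 171 152;51.5 172 151;51.0 173 152;50.5 173 152;
```

```bash
python3 - <<'E'
from h import *
goto([(.43,.12,.21,13.9),(.5546,.2297,.21,13.9),(.5546,.2297,.10,13.9)])
E
```

```text
[[0.2936, -0.0654, -0.0009], [0.0001, 0.0004, -0.333]]
[[0.5734, 0.1134, -0.001], [0.0001, 0.0004, -0.333]]
[[0.5735, 0.1133, 0.219], [0.0001, 0.0004, -0.333]]
```

Emit:
send_rows:
  moves:
    - [[0.03, -0.01, 0], [0, 0, -0.04], -1]
    - [[0.1, -0.02, 0], [0, 0, -0.09], -1]
    - [[0.17, -0.04, 0], [0, 0, -0.15], -1]
    - [[0.24, -0.06, 0], [0, 0, -0.22], -1]
    - [[0.3, -0.06, 0], [0, 0, -0.28], -1]
    - [[0.37, -0.02, 0], [0, 0, -0.333], -1]
    - [[0.44, 0.03, 0], [0, 0, -0.333], -1]
    - [[0.51, 0.075, 0], [0, 0, -0.333], -1]
    - [[0.56, 0.105, 0], [0, 0, -0.333], -1]
    - [[0.5735, 0.113, 0], [0, 0, -0.333], -1]
    - [[0.5735, 0.113, 0.06], [0, 0, -0.333], -1]
    - [[0.5735, 0.113, 0.14], [0, 0, -0.333], -1]
    - [[0.5735, 0.113, 0.2], [0, 0, -0.333], -1]
    - [[0.5735, 0.113, 0.216], [0, 0, -0.333], -1]
    - [[0.5735, 0.113, 0.216], [0, 0, -0.333], -1]
    - [[0.5735, 0.113, 0.216], [0, 0, -0.333], -1]

```text
t: 35.85
position: [0.5546, 0.2301, 0.103]
tcp_rot: [1.936, 2.472, 0.003]
wrist_force: [0.2, 1.1, -1.6]
finger_gap: 0.0434
finger_force: 30.0
```

```bash
python3 - <<'E'
from h import *
np.set_printoptions(precision=4,suppress=True)
st=observe();print(st["t"],st["position"],st["finger_gap"],st["wrist_force"])
goto([(.5546,.2297,.08,13.9)])
E
```

```text
35.85 [0.5546 0.2301 0.103 ] 0.04335881657779913 [ 0.1777  1.0962 -1.6364]
[[-0.0008, -0.0003, 0.046], [0.0015, 0.0002, -0.0002]]
```

Emit:
send_rows:
  moves:
    - [[-0.0008, 0, 0.016], [0.001, 0, 0], -1]
    - [[-0.0008, 0, 0.03], [0.001, 0, 0], -1]
    - [[-0.0008, 0, 0.036], [0.001, 0, 0], -1]
    - [[-0.0008, 0, 0.042], [0.001, 0, 0], -1]
    - [[-0.0008, 0, 0.048], [0.001, 0, 0], -1]
    - [[-0.0008, 0, 0.048], [0.001, 0, 0], -1]

```text
t: 36.45
position: [0.5536, 0.2294, 0.0773]
tcp_rot: [-1.936, -2.473, 0.003]
wrist_force: [-0.2, 1.0, -2.9]
finger_gap: 0.0433
finger_force: 30.0
```

Emit:
send_rows:
  moves:
    - [[0, 0, 0.005], [0, 0, 0], -1]
    - [[0, 0, 0.01], [0, 0, 0], -1]
    - [[0, 0, 0.015], [0, 0, 0], -1]
    - [[0, 0, 0.022], [0, 0, 0], -1]
    - [[0, 0, 0.03], [0, 0, 0], -1]
    - [[0, 0, 0.03], [0, 0, 0], -1]

```text
t: 37.05
position: [0.5536, 0.2294, 0.062]
tcp_rot: [-1.936, -2.473, 0.003]
wrist_force: [0.5, -0.0, -2.7]
finger_gap: 0.0436
finger_force: 30.0
```

Emit:
send_rows:
  moves:
    - [[0, 0, 0.01], [0, 0, 0], -1]
    - [[0, 0, 0.02], [0, 0, 0], -1]
    - [[0, 0, 0.03], [0, 0, 0], -1]
    - [[0, 0, 0.036], [0, 0, 0], -1]
    - [[0, 0, 0.04], [0, 0, 0], -1]
    - [[0, 0, 0.04], [0, 0, 0], -1]

```text
t: 37.65
position: [0.5536, 0.2294, 0.0423]
tcp_rot: [-1.936, -2.473, 0.003]
wrist_force: [1.5, -0.1, -4.4]
finger_gap: 0.0441
finger_force: 30.0
```

Emit:
send_rows:
  moves:
    - [[0, 0, 0.002], [0, 0, 0], -1]
    - [[0, 0, 0.004], [0, 0, 0], -1]
    - [[0, 0, 0.004], [0, 0, 0], -1]

```text
t: 37.95
position: [0.5536, 0.2294, 0.0407]
tcp_rot: [-1.936, -2.473, 0.002]
wrist_force: [1.9, 0.8, -1.4]
finger_gap: 0.0437
finger_force: 30.0
```

Emit:
send_rows:
  moves:
    - [[0, 0, 0.002], [0, 0, 0], -1]
    - [[0, 0, 0.003], [0, 0, 0], -1]
    - [[0, 0, 0.003], [0, 0, 0], -1]

```text
t: 38.25
position: [0.5536, 0.2294, 0.0401]
tcp_rot: [-1.936, -2.474, 0.002]
wrist_force: [-0.1, -0.4, 5.0]
finger_gap: 0.0435
finger_force: 30.0
```

Emit:
send_rows:
  moves:
    - [[0, 0, -0.003], [0, 0, 0], 0.1]
    - [[0, 0, -0.003], [0, 0, 0], 0.2]
    - [[0, 0, -0.003], [0, 0, 0], 0.3]
    - [[0, 0, -0.003], [0, 0, 0], 0.3]
    - [[0, 0, -0.05], [0, 0, 0], 0.3]
    - [[0, 0, -0.13], [0, 0, 0], 0.3]
    - [[0, 0, -0.22], [0, 0, 0], 0.3]
    - [[0, 0, -0.3], [0, 0, 0], 0.3]
    - [[-0.03, -0.08, -0.335], [0, 0, 0], 0.3]
    - [[-0.06, -0.16, -0.335], [0, 0, 0], 0.3]
    - [[-0.09, -0.24, -0.335], [0, 0, 0.03], 0.3]
    - [[-0.13, -0.29, -0.335], [0, 0, 0.06], 0.3]
    - [[-0.2, -0.32, -0.335], [0, 0, 0.11], 0.3]
    - [[-0.28, -0.348, -0.335], [0, 0, 0.17], 0.3]
    - [[-0.36, -0.36, -0.335], [0, 0, 0.23], 0.3]
    - [[-0.44, -0.37, -0.335], [0, 0, 0.29], 0.3]
    - [[-0.51, -0.385, -0.335], [0, 0, 0.33], 0.3]
    - [[-0.522, -0.386, -0.335], [0, 0, 0.333], 0.3]
    - [[-0.522, -0.386, -0.335], [0, 0, 0.333], 0.3]
    - [[-0.522, -0.386, -0.335], [0, 0, 0.333], 0.3]

```text
t: 40.25
position: [0.4288, -0.0694, 0.2069]
tcp_rot: [-2.509, -1.889, 0.003]
wrist_force: [0.5, 0.3, 0.8]
finger_gap: 0.0588
finger_force: 0.0
```

```bash
cat >> h.py <<'E'
def pile(ztop,n):
    st=observe();print(st["t"],st["position"],st["finger_gap"])
    im=read_camera("wrist");save(im,n);g=cv2.cvtColor(im,cv2.COLOR_RGB2GRAY)
    for m in masks_of("wrist","plate_1")[:4]:
        x0,y0,x1,y1=[int(v) for v in m["bbox"]];print("mask",round(m["score"],2),x0,y0,x1,y1)
        if x1-x0<25 or y1-y0<25: continue
        hs=cv2.HoughCircles(cv2.resize(g[y0:y1,x0:x1],None,fx=4,fy=4,interpolation=cv2.INTER_CUBIC),cv2.HOUGH_GRADIENT,1,60,param1=80,param2=18,minRadius=18,maxRadius=60)
        for h in ([] if hs is None else hs[0][:4]): print("  hole",h/4+[x0,y0,0],atz("wrist",[h[:2]/4+[x0,y0]],ztop,st)[0][:2])
    for r in spot_point("wrist","plate_1")[:4]: print("spot",r["score"],r["pixel"],atz("wrist",r["pixel"],ztop-.012,st)[0])
E
python3 - <<'E'
from h import *
np.set_printoptions(precision=4,suppress=True)
pile(.024,"w13.png")
read_camera("top")
for r in spot_point("top","plate_1")[:4]: print(r["score"],r["pixel"],atz("top",r["pixel"],.02)[0],atz("top",r["pixel"],.056)[0])
E
```

```text
40.25 [ 0.4288 -0.0694  0.2069] 0.05881686008429125
mask 0.82 402 58 450 157
  hole [427.125 109.375   8.45 ] [ 0.5762 -0.0132]
  hole [422.875 139.625   5.125] [ 0.5643 -0.047 ]
mask 0.59 403 63 431 116
  hole [427.125 108.625   8.   ] [ 0.5764 -0.0124]
spot 0.84 [425.3, 107.9] [ 0.5785 -0.0115  0.012 ]
spot 0.72 [423.1, 108.8] [ 0.5756 -0.0118  0.012 ]
0.77 [396.4, 191.6] [ 0.5702 -0.016   0.02  ] [ 0.5674 -0.0102  0.056 ]
0.67 [305.8, 193.0] [0.5606 0.2341 0.02  ] [0.558  0.2329 0.056 ]
0.54 [394.8, 191.5] [ 0.5704 -0.0116  0.02  ] [ 0.5675 -0.0059  0.056 ]
```

```bash
python3 - <<'E'
from h import *
print(observe()["position"])
goto([(.5763,-.0122,.008,-17)])
E
```

```text
[ 0.42901646 -0.06930441  0.20706929]
[[0.1914, 0.2523, 0.3975], [-0.0009, 0.0008, 0.0114]]
```

Emit:
send_rows:
  moves:
    - [[0.06, 0.08, 0.03], [0, 0, 0.01], 0.3]
    - [[0.12, 0.16, 0.06], [0, 0, 0.01], 0.3]
    - [[0.17, 0.22, 0.1], [0, 0, 0.01], 0.3]
    - [[0.19, 0.25, 0.14], [0, 0, 0.011], 0.3]
    - [[0.1915, 0.252, 0.2], [0, 0, 0.011], 0.3]
    - [[0.1915, 0.252, 0.26], [0, 0, 0.011], 0.3]
    - [[0.1915, 0.252, 0.32], [0, 0, 0.011], 0.3]
    - [[0.1915, 0.252, 0.35], [0, 0, 0.011], 0.3]
    - [[0.1915, 0.252, 0.37], [0, 0, 0.011], 0.3]
    - [[0.1915, 0.252, 0.38], [0, 0, 0.011], 0.3]
    - [[0.1915, 0.252, 0.39], [0, 0, 0.011], 0.3]
    - [[0.1915, 0.252, 0.397], [0, 0, 0.011], 0.3]
    - [[0.1915, 0.252, 0.397], [0, 0, 0.011], 0.1]
    - [[0.1915, 0.252, 0.397], [0, 0, 0.011], -0.1]
    - [[0.1915, 0.252, 0.397], [0, 0, 0.011], -0.4]
    - [[0.1915, 0.252, 0.397], [0, 0, 0.011], -1]
    - [[0.1915, 0.252, 0.397], [0, 0, 0.011], -1]
    - [[0.1915, 0.252, 0.397], [0, 0, 0.011], -1]

```text
t: 42.3
position: [0.5765, -0.0133, 0.0087]
tcp_rot: [2.526, 1.867, -0.002]
wrist_force: [-1.0, -0.2, 4.4]
finger_gap: 0.0436
finger_force: 29.8
```

Emit:
send_rows:
  moves:
    - [[0, 0, -0.01], [0, 0, 0], -1]
    - [[0, 0, -0.03], [0, 0, 0], -1]
    - [[0, 0, -0.08], [0, 0, 0], -1]
    - [[0, 0, -0.16], [0, 0, 0], -1]
    - [[0, 0, -0.24], [0, 0, 0], -1]
    - [[-0.05, -0.08, -0.32], [0, 0, 0], -1]
    - [[-0.1, -0.16, -0.38], [0, 0, 0], -1]
    - [[-0.12, -0.25, -0.404], [0, 0, 0], -1]
    - [[-0.12, -0.29, -0.404], [0, 0, 0], -1]
    - [[-0.12, -0.29, -0.404], [0, 0, 0], -1]
    - [[-0.12, -0.29, -0.404], [0, 0, 0], -1]
    - [[-0.12, -0.29, -0.404], [0, 0, 0], -1]

```text
t: 43.5
position: [0.4214, -0.028, 0.2107]
tcp_rot: [2.526, 1.867, -0.002]
wrist_force: [0.8, -0.3, -2.3]
finger_gap: 0.0433
finger_force: 29.8
```

```bash
python3 - <<'E'
from h import *
np.set_printoptions(precision=4,suppress=True)
st=observe();print(st["t"],st["position"],st["finger_gap"],st["finger_force"],st["wrist_force"])
for x,r,v in heldrow(-.004,"w14.png"): 
    if 50<x<64: print(x,v,end=";")
print();goto([(.5546,.2297,.21,13.9),(.5546,.2297,.10,13.9)])
E
```

```text
43.5 [ 0.4214 -0.028   0.2107] 0.04329828076282515 29.769403785467148 [ 0.7932 -0.2994 -2.3204]
63.5 139;63.0 138;62.5 137;62.0 136;61.5 134;61.0 134;60.5 133;60.0 131;59.5 131;59.0 129;58.5 128;58.0 129;57.5 128;57.0 121;56.5 104;56.0 87;55.5 97;55.0 97;54.5 130;54.0 150;53.5 152;53.0 151;52.5 151;52.0 151;51.5 151;51.0 151;50.5 150;
[[0.5708, 0.1035, -0.0002], [-0.001, 0.0007, -0.344]]
[[0.5711, 0.1038, 0.2198], [-0.001, 0.0007, -0.344]]
```

Emit:
send_rows:
  moves:
    - [[0.03, -0.01, 0], [0, 0, -0.04], -1]
    - [[0.1, -0.02, 0], [0, 0, -0.09], -1]
    - [[0.17, -0.04, 0], [0, 0, -0.15], -1]
    - [[0.24, -0.06, 0], [0, 0, -0.22], -1]
    - [[0.3, -0.06, 0], [0, 0, -0.28], -1]
    - [[0.37, -0.025, 0], [0, 0, -0.344], -1]
    - [[0.44, 0.02, 0], [0, 0, -0.344], -1]
    - [[0.51, 0.065, 0], [0, 0, -0.344], -1]
    - [[0.56, 0.095, 0], [0, 0, -0.344], -1]
    - [[0.5736, 0.101, 0], [0, 0, -0.344], -1]
    - [[0.5736, 0.101, 0.06], [0, 0, -0.344], -1]
    - [[0.5736, 0.101, 0.14], [0, 0, -0.344], -1]
    - [[0.5736, 0.101, 0.2], [0, 0, -0.344], -1]
    - [[0.5736, 0.101, 0.216], [-0.001, 0.001, -0.344], -1]
    - [[0.5736, 0.101, 0.216], [-0.001, 0.001, -0.344], -1]
    - [[0.5736, 0.101, 0.216], [-0.001, 0.001, -0.344], -1]
    - [[0.5736, 0.101, 0.216], [-0.001, 0.001, -0.344], -1]

```text
t: 45.25
position: [0.554, 0.2318, 0.1041]
tcp_rot: [1.936, 2.472, 0.006]
wrist_force: [0.7, 0.3, -1.7]
finger_gap: 0.0439
finger_force: 29.8
```

```bash
python3 - <<'E'
from h import *
np.set_printoptions(precision=4,suppress=True)
st=observe();print(st["t"],st["position"],st["finger_gap"],st["wrist_force"])
goto([(.5538,.2313,.08,13.9)])
for x,r,v in heldrow(-.004,"w15.png"): 
    if 50<x<64: print(x,v,end=";")
E
```

```text
45.25 [0.554  0.2318 0.1041] 0.043864890601559244 [ 0.6908  0.2901 -1.7429]
[[-0.001, -0.0009, 0.0481], [0.0025, -0.0007, -0.0001]]
63.5 97;63.0 96;62.5 90;62.0 90;61.5 82;61.0 84;60.5 117;60.0 142;59.5 145;59.0 145;58.5 145;58.0 145;57.5 144;57.0 144;56.5 138;56.0 111;55.5 85;55.0 93;54.5 124;54.0 141;53.5 143;53.0 143;52.5 143;52.0 143;51.5 143;51.0 143;50.5 143;
```

Emit:
send_rows:
  moves:
    - [[-0.001, -0.0008, 0.016], [0.002, 0, 0], -1]
    - [[-0.001, -0.0008, 0.03], [0.002, 0, 0], -1]
    - [[-0.001, -0.0008, 0.038], [0.002, 0, 0], -1]
    - [[-0.001, -0.0008, 0.044], [0.002, 0, 0], -1]
    - [[-0.001, -0.0008, 0.05], [0.002, 0, 0], -1]
    - [[-0.001, -0.0008, 0.05], [0.002, 0, 0], -1]

```text
t: 45.9
position: [0.5531, 0.231, 0.0768]
tcp_rot: [-1.935, -2.473, 0.002]
wrist_force: [2.6, 1.0, -3.9]
finger_gap: 0.0435
finger_force: 29.8
```

Emit:
send_rows:
  moves:
    - [[0, 0, 0.005], [0, 0, 0], -1]
    - [[0, 0, 0.01], [0, 0, 0], -1]
    - [[0, 0, 0.015], [0, 0, 0], -1]
    - [[0, 0, 0.022], [0, 0, 0], -1]
    - [[0, 0, 0.028], [0, 0, 0], -1]
    - [[0, 0, 0.028], [0, 0, 0], -1]

```text
t: 46.5
position: [0.5536, 0.2311, 0.0632]
tcp_rot: [-1.935, -2.474, -0.0]
wrist_force: [5.2, 0.9, -0.2]
finger_gap: 0.0434
finger_force: 29.7
```

Emit:
send_rows:
  moves:
    - [[0, 0.002, 0], [0, 0, 0], -1]
    - [[0, 0.002, 0.006], [0, 0, 0], -1]
    - [[0, 0.002, 0.012], [0, 0, 0], -1]
    - [[0, 0.002, 0.016], [0, 0, 0], -1]
    - [[0, 0.002, 0.018], [0, 0, 0], -1]
    - [[0, 0.002, 0.018], [0, 0, 0], -1]

```text
t: 47.1
position: [0.5536, 0.2311, 0.054]
tcp_rot: [-1.935, -2.472, 0.003]
wrist_force: [3.7, 2.2, 0.5]
finger_gap: 0.0435
finger_force: 29.7
```

Emit:
send_rows:
  moves:
    - [[0, 0, 0.002], [0, 0, 0], -1]
    - [[0, 0, 0.004], [0, 0, 0], -1]
    - [[0, 0, 0.004], [0, 0, 0], -1]

```text
t: 47.4
position: [0.5537, 0.2311, 0.0527]
tcp_rot: [-1.935, -2.472, 0.002]
wrist_force: [4.0, 0.9, 4.7]
finger_gap: 0.0435
finger_force: 29.7
```

Emit:
send_rows:
  moves:
    - [[0, 0.001, 0.002], [0, 0, 0], -1]
    - [[0, 0.001, 0.002], [0, 0, 0], -1]

```text
t: 47.6
position: [0.5537, 0.2311, 0.0527]
tcp_rot: [-1.935, -2.472, 0.003]
wrist_force: [1.7, -0.5, 10.8]
finger_gap: 0.0436
finger_force: 29.7
```

Emit:
send_rows:
  moves:
    - [[0, 0, -0.005], [0, 0, 0], 0.1]
    - [[0, 0, -0.005], [0, 0, 0], 0.2]
    - [[0, 0, -0.005], [0, 0, 0], 0.3]
    - [[0, 0, -0.005], [0, 0, 0], 0.3]
    - [[0, 0, -0.05], [0, 0, 0], 0.3]
    - [[0, 0, -0.13], [0, 0, 0], 0.3]
    - [[0, 0, -0.22], [0, 0, 0], 0.3]
    - [[0, 0, -0.3], [0, 0, 0], 0.3]
    - [[-0.03, -0.08, -0.31], [0, 0, 0], 0.3]
    - [[-0.06, -0.16, -0.31], [0, 0, 0], 0.3]
    - [[-0.09, -0.24, -0.31], [0, 0, 0.03], 0.3]
    - [[-0.13, -0.29, -0.31], [0, 0, 0.06], 0.3]
    - [[-0.2, -0.32, -0.31], [0, 0, 0.11], 0.3]
    - [[-0.28, -0.348, -0.31], [0, 0, 0.17], 0.3]
    - [[-0.36, -0.36, -0.31], [0, 0, 0.23], 0.3]
    - [[-0.44, -0.37, -0.31], [0, 0, 0.29], 0.3]
    - [[-0.51, -0.385, -0.31], [0, 0, 0.33], 0.3]
    - [[-0.522, -0.386, -0.31], [0, 0, 0.34], 0.3]
    - [[-0.522, -0.386, -0.31], [0, 0, 0.34], 0.3]
    - [[-0.522, -0.386, -0.31], [0, 0, 0.34], 0.3]

```text
t: 49.6
position: [0.4292, -0.0677, 0.2062]
tcp_rot: [-2.517, -1.874, 0.005]
wrist_force: [0.4, 0.3, 0.3]
finger_gap: 0.0591
finger_force: 0.0
```

```bash
python3 - <<'E'
from h import *
np.set_printoptions(precision=4,suppress=True)
pile(.012,"w16.png")
read_camera("top")
for r in spot_point("top","plate_1")[:4]: print(r["score"],r["pixel"],atz("top",r["pixel"],.0)[0],atz("top",r["pixel"],.056)[0])
E
```

```text
49.6 [ 0.4292 -0.0677  0.2062] 0.05913409242314662
mask 0.92 404 62 441 157
  hole [424.125 111.125   8.675] [ 0.5766 -0.0145]
spot 0.6 [422.5, 111.4] [ 0.5785 -0.015   0.    ]
0.9 [397.4, 191.6] [ 0.5719 -0.0221  0.    ] [ 0.5674 -0.0129  0.056 ]
0.73 [306.0, 193.6] [0.5604 0.2342 0.    ] [0.5564 0.2323 0.056 ]
0.19 [323.1, 187.7] [0.5781 0.1865 0.    ] [0.5734 0.1867 0.056 ]
```

```bash
python3 - <<'E'
from h import *
print(observe()["position"])
goto([(.5766,-.0137,-.0045,-17.5)])
E
```

```text
[ 0.42952572 -0.06760097  0.20652733]
[[0.1878, 0.2524, 0.4211], [-0.002, 0.0006, 0.01]]
```

Emit:
send_rows:
  moves:
    - [[0.06, 0.08, 0.03], [0, 0, 0.01], 0.3]
    - [[0.12, 0.16, 0.06], [0, 0, 0.01], 0.3]
    - [[0.17, 0.22, 0.1], [0, 0, 0.01], 0.3]
    - [[0.187, 0.25, 0.14], [-0.001, 0, 0.01], 0.3]
    - [[0.188, 0.2525, 0.2], [-0.002, 0, 0.01], 0.3]
    - [[0.188, 0.2525, 0.26], [-0.002, 0, 0.01], 0.3]
    - [[0.188, 0.2525, 0.32], [-0.002, 0, 0.01], 0.3]
    - [[0.188, 0.2525, 0.36], [-0.002, 0, 0.01], 0.3]
    - [[0.188, 0.2525, 0.39], [-0.002, 0, 0.01], 0.3]
    - [[0.188, 0.2525, 0.4], [-0.002, 0, 0.01], 0.3]
    - [[0.188, 0.2525, 0.41], [-0.002, 0, 0.01], 0.3]
    - [[0.188, 0.2525, 0.42], [-0.002, 0, 0.01], 0.3]
    - [[0.188, 0.2525, 0.42], [-0.002, 0, 0.01], 0.1]
    - [[0.188, 0.2525, 0.42], [-0.002, 0, 0.01], -0.1]
    - [[0.188, 0.2525, 0.42], [-0.002, 0, 0.01], -0.4]
    - [[0.188, 0.2525, 0.42], [-0.002, 0, 0.01], -1]
    - [[0.188, 0.2525, 0.42], [-0.002, 0, 0.01], -1]
    - [[0.188, 0.2525, 0.42], [-0.002, 0, 0.01], -1]

```text
t: 51.65
position: [0.5771, -0.0148, -0.0035]
tcp_rot: [2.534, 1.855, -0.0]
wrist_force: [-0.4, 0.0, 2.2]
finger_gap: 0.0444
finger_force: 29.3
```

Emit:
send_rows:
  moves:
    - [[0, 0, -0.01], [0, 0, 0], -1]
    - [[0, 0, -0.03], [0, 0, 0], -1]
    - [[0, 0, -0.08], [0, 0, 0], -1]
    - [[0, 0, -0.16], [0, 0, 0], -1]
    - [[0, 0, -0.24], [0, 0, 0], -1]
    - [[-0.05, -0.08, -0.32], [0, 0, 0], -1]
    - [[-0.1, -0.16, -0.4], [0, 0, 0], -1]
    - [[-0.12, -0.25, -0.43], [0, 0, 0], -1]
    - [[-0.12, -0.29, -0.43], [0, 0, 0], -1]
    - [[-0.12, -0.29, -0.43], [0, 0, 0], -1]
    - [[-0.12, -0.29, -0.43], [0, 0, 0], -1]
    - [[-0.12, -0.29, -0.43], [0, 0, 0], -1]

```text
t: 52.85
position: [0.4213, -0.028, 0.2112]
tcp_rot: [2.534, 1.855, -0.0]
wrist_force: [0.0, -0.2, -3.0]
finger_gap: 0.0445
finger_force: 29.3
```

```bash
python3 - <<'E'
from h import *
np.set_printoptions(precision=4,suppress=True)
st=observe();print(st["t"],st["position"],st["finger_gap"],st["finger_force"],st["wrist_force"])
for x,r,v in heldrow(-.0045,"w17.png"): 
    if 50<x<64: print(x,v,end=";")
print();goto([(.5544,.2297,.21,13.9)])
E
```

```text
52.85 [ 0.4213 -0.028   0.2112] 0.04445135323197138 29.348494395762827 [ 0.0162 -0.1823 -3.0053]
63.5 139;63.0 138;62.5 137;62.0 137;61.5 135;61.0 134;60.5 132;60.0 131;59.5 131;59.0 131;58.5 129;58.0 129;57.5 126;57.0 115;56.5 96;56.0 89;55.5 116;55.0 142;54.5 142;54.0 150;53.5 151;53.0 151;52.5 151;52.0 151;51.5 151;51.0 152;50.5 152;
[[0.5717, 0.0978, 0.0011], [-0.0001, 0.0007, -0.35]]
```

Emit:
send_rows:
  moves:
    - [[0.03, -0.01, 0], [0, 0, -0.04], -1]
    - [[0.1, -0.02, 0], [0, 0, -0.09], -1]
    - [[0.17, -0.04, 0], [0, 0, -0.15], -1]
    - [[0.24, -0.06, 0], [0, 0, -0.22], -1]
    - [[0.3, -0.06, 0], [0, 0, -0.28], -1]
    - [[0.37, -0.025, 0], [0, 0, -0.35], -1]
    - [[0.44, 0.02, 0], [0, 0, -0.35], -1]
    - [[0.51, 0.06, 0], [0, 0, -0.35], -1]
    - [[0.56, 0.09, 0], [0, 0, -0.35], -1]
    - [[0.5735, 0.097, 0], [0, 0, -0.35], -1]
    - [[0.5735, 0.097, 0.06], [0, 0, -0.35], -1]
    - [[0.5735, 0.097, 0.14], [0, 0, -0.35], -1]
    - [[0.5735, 0.097, 0.2], [0, 0, -0.35], -1]
    - [[0.5735, 0.097, 0.216], [0, 0.001, -0.35], -1]
    - [[0.5735, 0.097, 0.216], [0, 0.001, -0.35], -1]
    - [[0.5735, 0.097, 0.216], [0, 0.001, -0.35], -1]
    - [[0.5735, 0.097, 0.216], [0, 0.001, -0.35], -1]

```text
t: 54.6
position: [0.5548, 0.231, 0.1047]
tcp_rot: [1.936, 2.472, 0.006]
wrist_force: [-0.0, 0.2, -1.5]
finger_gap: 0.0448
finger_force: 29.3
```

```bash
python3 - <<'E'
from h import *
np.set_printoptions(precision=4,suppress=True)
st=observe();print(st["t"],st["position"],st["finger_gap"],st["wrist_force"])
goto([(.5543,.2307,.08,13.9)])
E
```

```text
54.6 [0.5548 0.231  0.1047] 0.044776419632924225 [-0.0268  0.1607 -1.5292]
[[-0.0004, -0.0013, 0.0495], [0.0024, -0.0006, -0.0002]]
```

Emit:
send_rows:
  moves:
    - [[-0.0004, -0.001, 0.016], [0.002, 0, 0], -1]
    - [[-0.0004, -0.001, 0.03], [0.002, 0, 0], -1]
    - [[-0.0004, -0.001, 0.038], [0.002, 0, 0], -1]
    - [[-0.0004, -0.001, 0.044], [0.002, 0, 0], -1]
    - [[-0.0004, -0.001, 0.05], [0.002, 0, 0], -1]
    - [[-0.0004, -0.001, 0.05], [0.002, 0, 0], -1]

```text
t: 55.2
position: [0.5533, 0.2304, 0.0774]
tcp_rot: [-1.935, -2.472, 0.003]
wrist_force: [1.1, 0.3, -2.0]
finger_gap: 0.0445
finger_force: 29.3
```

Emit:
send_rows:
  moves:
    - [[0, 0, 0.005], [0, 0, 0], -1]
    - [[0, 0, 0.01], [0, 0, 0], -1]
    - [[0, 0, 0.015], [0, 0, 0], -1]
    - [[0, 0, 0.02], [0, 0, 0], -1]
    - [[0, 0, 0.02], [0, 0, 0], -1]

```text
t: 55.7
position: [0.5533, 0.2304, 0.0675]
tcp_rot: [-1.935, -2.472, 0.003]
wrist_force: [2.6, 1.6, -2.9]
finger_gap: 0.0442
finger_force: 29.3
```

Emit:
send_rows:
  moves:
    - [[0, 0.001, 0.002], [0, 0, 0], -1]
    - [[0, 0.001, 0.005], [0, 0, 0], -1]
    - [[0, 0.001, 0.005], [0, 0, 0], -1]

```text
t: 56.0
position: [0.5534, 0.2304, 0.065]
tcp_rot: [-1.935, -2.472, 0.004]
wrist_force: [2.1, 1.1, -2.5]
finger_gap: 0.0442
finger_force: 29.3
```

Emit:
send_rows:
  moves:
    - [[0, 0, 0.002], [0, 0, 0], -1]
    - [[0, 0, 0.003], [0, 0, 0], -1]
    - [[0, 0, 0.003], [0, 0, 0], -1]

```text
t: 56.3
position: [0.5535, 0.2305, 0.0644]
tcp_rot: [-1.935, -2.472, 0.003]
wrist_force: [-1.0, -1.0, 5.0]
finger_gap: 0.0444
finger_force: 29.3
```

Emit:
send_rows:
  moves:
    - [[0, 0, -0.004], [0, 0, 0], 0.1]
    - [[0, 0, -0.004], [0, 0, 0], 0.2]
    - [[0, 0, -0.004], [0, 0, 0], 0.3]
    - [[0, 0, -0.004], [0, 0, 0], 0.3]
    - [[0, 0, -0.05], [0, 0, 0], 0.3]
    - [[0, 0, -0.13], [0, 0, 0], 0.3]
    - [[0, 0, -0.22], [0, 0, 0], 0.3]
    - [[0, 0, -0.29], [0, 0, 0], 0.3]
    - [[0, 0, -0.29], [0, 0, 0], 0.3]
    - [[0, 0, -0.29], [0, 0, 0], 0.3]

```text
t: 57.3
position: [0.554, 0.2305, 0.2092]
tcp_rot: [-1.935, -2.473, 0.002]
wrist_force: [0.1, -0.7, 0.2]
finger_gap: 0.0594
finger_force: 0.0
```

```bash
python3 - <<'E'
from h import *
np.set_printoptions(precision=4,suppress=True)
st=observe();print(st["t"],st["position"],st["finger_gap"],st["wrist_force"])
goto([(.42,.20,.23,-66.2)])
E
```

```text
57.3 [0.554  0.2305 0.2092] 0.05942300678766354 [ 0.0595 -0.6977  0.1684]
[[0.0052, -0.2749, -0.041], [-0.0013, 0.0006, 0.89]]
```

Emit:
send_rows:
  moves:
    - [[0, -0.07, -0.02], [0, 0, 0.08], 0.6]
    - [[0, -0.14, -0.041], [0, 0, 0.17], 0.6]
    - [[0.002, -0.2, -0.041], [0, 0, 0.26], 0.6]
    - [[0.005, -0.25, -0.041], [0, 0, 0.35], 0.6]
    - [[0.005, -0.275, -0.041], [0, 0, 0.44], 0.6]
    - [[0.005, -0.275, -0.041], [0, 0, 0.53], 0.6]
    - [[0.005, -0.275, -0.041], [0, 0, 0.62], 0.6]
    - [[0.005, -0.275, -0.041], [0, 0, 0.71], 0.6]
    - [[0.005, -0.275, -0.041], [0, 0, 0.8], 0.6]
    - [[0.005, -0.275, -0.041], [-0.001, 0, 0.89], 0.6]
    - [[0.005, -0.275, -0.041], [-0.001, 0, 0.89], 0.6]
    - [[0.005, -0.275, -0.041], [-0.001, 0, 0.89], 0.6]
    - [[0.005, -0.275, -0.041], [-0.001, 0, 0.89], 0.6]

```text
t: 58.6
position: [0.4196, 0.1997, 0.229]
tcp_rot: [3.073, 0.651, -0.006]
wrist_force: [0.3, -0.1, -0.1]
finger_gap: 0.0729
finger_force: 0.0
```

```bash
python3 - <<'E'
from h import *
np.set_printoptions(precision=4,suppress=True)
st=observe();print(st["t"],st["position"],st["finger_gap"])
im=read_camera("wrist");save(im,"w18.png");tp=read_camera("top");sc=read_camera("scene");save(tp,"t18.png")
for t,z in(("plate_1",.068),("latch_tab",.15),("gate_hinge",.103)):
  for c in("wrist","top","scene"):
    for r in spot_point(c,t)[:3]: print(c,t,r["score"],r["pixel"],atz(c,r["pixel"],z,st)[0])
a=cv2.resize(im[0:230,:],None,fx=1.2,fy=1.2);b=cv2.resize(sc[205:290,270:390],None,fx=3.4,fy=3.4,interpolation=cv2.INTER_CUBIC)
c=cv2.resize(tp[150:235,230:350],None,fx=2.9,fy=3.4,interpolation=cv2.INTER_CUBIC)
o=np.zeros((a.shape[0]+b.shape[0],768,3),np.uint8);o[:a.shape[0],:a.shape[1]]=a;o[a.shape[0]:,:b.shape[1]]=b;w=min(c.shape[1],768-b.shape[1]);o[a.shape[0]:,b.shape[1]:b.shape[1]+w]=c[:b.shape[0],:w];save(o,"m18.png")
E
```

```text
58.6 [0.4196 0.1997 0.229 ] 0.0729448948899003
wrist plate_1 0.91 [345.4, 66.1] [0.5559 0.2324 0.068 ]
top plate_1 0.83 [306.5, 195.2] [0.5513 0.2305 0.068 ]
scene plate_1 0.82 [317.5, 245.8] [0.5684 0.2455 0.068 ]
scene plate_1 0.7 [319.3, 251.4] [0.5495 0.2252 0.068 ]
scene plate_1 0.62 [320.2, 257.9] [0.5264 0.2055 0.068 ]
wrist latch_tab 0.94 [213.7, 220.2] [0.3685 0.2895 0.15  ]
scene latch_tab 0.95 [262.1, 253.7] [0.3657 0.2777 0.15  ]
wrist gate_hinge 0.66 [217.7, 38.6] [0.523  0.3552 0.103 ]
scene gate_hinge 0.82 [276.4, 228.8] [0.5244 0.3681 0.103 ]
```

View pics/m18.png

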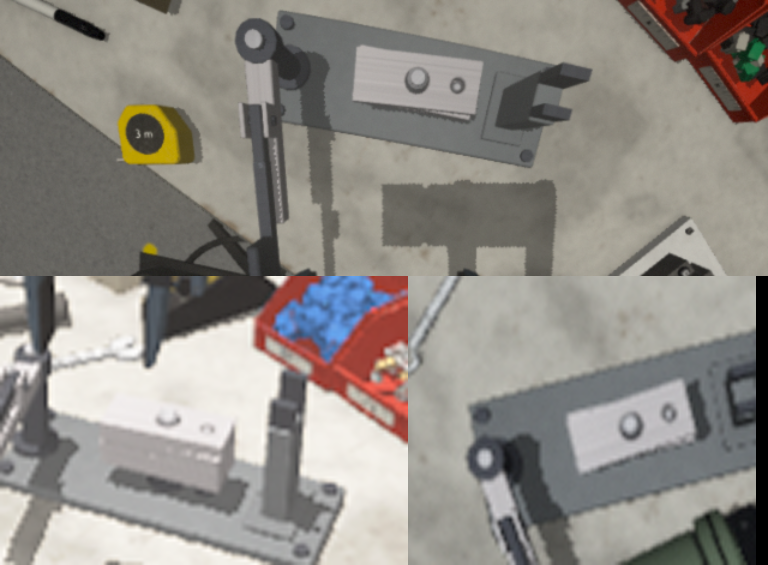

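The stack of four is flat and home, with the shaft and pin tips showing through, no plate left on the bench and the gate open at about 1.4 rad. Now re-grip the tab at about (0.3685, 0.289).

```bash
python3 - <<'E'
from h import *
goto([(.3685,.2885,.21,-66.2),(.3685,.2885,.128,-66.2)])
E
```

```text
[[-0.0225, -0.2036, 0.0395], [0.0001, 0.0013, -0.0]]
[[-0.0222, -0.2037, 0.2035], [0.0001, 0.0013, -0.0]]
```

Emit:
send_rows:
  moves:
    - [[0, -0.06, 0], [0, 0, 0], 0.8]
    - [[-0.01, -0.12, 0], [0, 0, 0], 0.8]
    - [[-0.02, -0.18, 0.02], [0, 0, 0], 0.8]
    - [[-0.0225, -0.204, 0.04], [0, 0.001, 0], 0.8]
    - [[-0.0225, -0.204, 0.05], [0, 0.001, 0], 0.8]
    - [[-0.0225, -0.204, 0.1], [0, 0.001, 0], 0.8]
    - [[-0.0225, -0.204, 0.15], [0, 0.001, 0], 0.6]
    - [[-0.0225, -0.204, 0.19], [0, 0.001, 0], 0.4]
    - [[-0.0225, -0.204, 0.2035], [0, 0.001, 0], 0]
    - [[-0.0225, -0.204, 0.2035], [0, 0.001, 0], -0.3]
    - [[-0.0225, -0.204, 0.2035], [0, 0.001, 0], -0.6]
    - [[-0.0225, -0.204, 0.2035], [0, 0.001, 0], -1]
    - [[-0.0225, -0.204, 0.2035], [0, 0.001, 0], -1]
    - [[-0.0225, -0.204, 0.2035], [0, 0.001, 0], -1]
    - [[-0.0225, -0.204, 0.2035], [0, 0.001, 0], -1]
    - [[-0.0225, -0.204, 0.2035], [0, 0.001, 0], -1]
    - [[-0.0225, -0.204, 0.2035], [0, 0.001, 0], -1]

```text
t: 60.9
position: [0.3684, 0.2886, 0.1282]
tcp_rot: [3.074, 0.647, -0.0]
wrist_force: [0.9, -0.6, 2.1]
finger_gap: 0.0096
finger_force: 30.0
```

Emit:
send_rows:
  moves:
    - [[0.003, 0, -0.01], [0, 0, 0], -1]
    - [[0.007, 0, -0.02], [0, 0, 0], -1]
    - [[0.011, 0, -0.03], [0, 0, 0], -1]
    - [[0.0155, 0, -0.04], [0, 0, 0], -1]
    - [[0.021, 0, -0.05], [0, 0, 0], -1]
    - [[0.0265, 0, -0.06], [0, 0, 0], -1]
    - [[0.0326, 0, -0.07], [0, 0, 0], -1]
    - [[0.0326, 0, -0.07], [0, 0, 0], -1]
    - [[0.0326, 0, -0.07], [0, 0, 0], -1]

```text
t: 61.8
position: [0.3835, 0.2952, 0.1636]
tcp_rot: [3.074, 0.648, 0.001]
wrist_force: [-0.5, -1.6, -1.0]
finger_gap: 0.0099
finger_force: 30.0
```

```bash
cat > arc.py <<'E'
from h import *
def arc(gs):
    st=observe();print(st["t"],st["position"].round(4),round(st["finger_gap"],4),st["finger_force"],st["wrist_force"].round(1),st["moment"].round(2))
    H=np.array([.5232,.3559]);d=st["position"][:2]-H;r=np.linalg.norm(d);a0=np.arctan2(d[1],d[0])
    y=Ro.from_rotvec(st["tcp_rot"]).apply([0,1,0]);y0=np.arctan2(y[1],y[0]);print("r",r,"g by pos",-1.3286-a0,"g by yaw",.2422-y0)
    goto([(H[0]+r*np.cos(a0+g),H[1]+r*np.sin(a0+g),st["position"][2],np.degrees(y0+g)) for g in gs])
E
python3 -c "
from arc import *
arc(np.arange(.1,1.05,.1))"
```

```text
61.8 [0.3835 0.2952 0.1636] 0.0099 30.000025033950806 [-0.5 -1.6 -1. ] [-0.43  0.35 -0.19]
r 0.15231618886779563 g by pos 1.4030025910160704 g by yaw 1.3976857249612706
[[0.0014, 0.0304, 0.0], [0.0002, -0.0003, -0.0637]]
[[0.0058, 0.0606, 0.0], [0.0002, -0.0003, -0.1273]]
[[0.0131, 0.0901, 0.0], [0.0002, -0.0003, -0.191]]
[[0.0234, 0.1188, 0.0], [0.0002, -0.0003, -0.2546]]
[[0.0365, 0.1462, 0.0001], [0.0002, -0.0003, -0.3183]]
[[0.0523, 0.1723, 0.0001], [0.0003, -0.0003, -0.382]]
[[0.0706, 0.1966, 0.0001], [0.0003, -0.0003, -0.4456]]
[[0.0912, 0.219, 0.0001], [0.0003, -0.0003, -0.5093]]
[[0.114, 0.2392, 0.0001], [0.0003, -0.0003, -0.573]]
[[0.1387, 0.2571, 0.0001], [0.0003, -0.0002, -0.6366]]
```

Emit:
send_rows:
  moves:
    - [[0.0004, 0.015, 0], [0, 0, -0.032], -1]
    - [[0.0014, 0.0304, 0], [0, 0, -0.064], -1]
    - [[0.0058, 0.0606, 0], [0, 0, -0.127], -1]
    - [[0.0131, 0.09, 0], [0, 0, -0.191], -1]
    - [[0.0234, 0.119, 0], [0, 0, -0.255], -1]
    - [[0.0365, 0.146, 0], [0, 0, -0.318], -1]
    - [[0.0523, 0.172, 0], [0, 0, -0.382], -1]
    - [[0.0706, 0.197, 0], [0, 0, -0.446], -1]
    - [[0.0912, 0.219, 0], [0, 0, -0.509], -1]
    - [[0.114, 0.239, 0], [0, 0, -0.573], -1]
    - [[0.1387, 0.257, 0], [0, 0, -0.637], -1]
    - [[0.1387, 0.257, 0], [0, 0, -0.637], -1]
    - [[0.1387, 0.257, 0], [0, 0, -0.637], -1]

```text
t: 63.1
position: [0.4994, 0.2056, 0.1636]
tcp_rot: [2.388, 2.039, 0.003]
wrist_force: [1.6, -2.4, -0.3]
finger_gap: 0.0101
finger_force: 30.0
```

```bash
python3 -c "
from arc import *
arc([.05,.1,.15,.2,.25,.3,.35,.38,.40,.42])"
```

```text
63.1 [0.4994 0.2056 0.1636] 0.0101 30.004547238349915 [ 1.6 -2.4 -0.3] [-0.43 -0.15 -0.3 ]
r 0.15219961984781805 g by pos 0.3995079512705815 g by yaw 0.3997471680897206
[[0.0004, 0.0152, 0.0], [0.0014, -0.0002, -0.0318]]
[[0.0015, 0.0304, 0.0001], [0.0014, -0.0001, -0.0637]]
[[0.0034, 0.0455, 0.0001], [0.0014, -0.0001, -0.0955]]
[[0.0061, 0.0605, 0.0001], [0.0014, -0.0001, -0.1273]]
[[0.0095, 0.0753, 0.0002], [0.0014, -0.0, -0.1592]]
[[0.0136, 0.09, 0.0002], [0.0014, 0.0, -0.191]]
[[0.0185, 0.1044, 0.0002], [0.0014, 0.0, -0.2228]]
[[0.0217, 0.1129, 0.0003], [0.0014, 0.0001, -0.2419]]
[[0.0241, 0.1185, 0.0003], [0.0014, 0.0001, -0.2546]]
[[0.0265, 0.1241, 0.0003], [0.0014, 0.0001, -0.2674]]
```

Emit:
send_rows:
  moves:
    - [[0.0004, 0.015, 0], [0, 0, -0.032], -1]
    - [[0.0015, 0.03, 0], [0.001, 0, -0.064], -1]
    - [[0.0034, 0.0455, 0], [0.001, 0, -0.0955], -1]
    - [[0.0061, 0.0605, 0], [0.001, 0, -0.127], -1]
    - [[0.0095, 0.0753, 0], [0.001, 0, -0.159], -1]
    - [[0.0136, 0.09, 0], [0.001, 0, -0.191], -1]
    - [[0.0185, 0.104, 0], [0.001, 0, -0.223], -1]
    - [[0.0217, 0.113, 0], [0.001, 0, -0.242], -1]
    - [[0.0241, 0.1185, 0], [0.001, 0, -0.2546], -1]
    - [[0.0241, 0.1185, 0], [0.001, 0, -0.2546], -1]

```text
t: 64.1
position: [0.5602, 0.2082, 0.1638]
tcp_rot: [1.933, 2.474, 0.001]
wrist_force: [3.7, -3.6, 1.1]
finger_gap: 0.0103
finger_force: 30.0
```

```bash
python3 -c "
from arc import *
arc([.01,.02])"
```

```text
64.1 [0.5602 0.2082 0.1638] 0.0103 30.006203055381775 [ 3.7 -3.6  1.1] [-0.77 -0.59 -0.31]
r 0.1522772941839949 g by pos -0.0035727606072453177 g by yaw -0.0019250952186334602
[[0.0, 0.003, 0.0], [0.0012, 0.0008, -0.0064]]
[[0.0001, 0.0061, 0.0], [0.0012, 0.0008, -0.0127]]
```

Emit:
send_rows:
  moves:
    - [[0, 0.003, 0], [0, 0, -0.006], -1]
    - [[0, 0.003, 0], [0, 0, -0.006], -1]
    - [[0, 0.003, 0], [0, 0, -0.006], -1]

```text
t: 64.4
position: [0.5605, 0.2082, 0.1637]
tcp_rot: [1.924, 2.483, -0.002]
wrist_force: [1.0, -4.2, 2.7]
finger_gap: 0.0098
finger_force: 30.0
```

Emit:
send_rows:
  moves:
    - [[-0.006, 0, 0.012], [0, 0, 0], -1]
    - [[-0.012, 0, 0.024], [0, 0, 0], -1]
    - [[-0.017, 0, 0.035], [0, 0, 0], -1]
    - [[-0.022, 0, 0.045], [0, 0, 0], -1]
    - [[-0.026, 0, 0.054], [0, 0, 0], -1]
    - [[-0.03, 0, 0.062], [0, 0, 0], -1]
    - [[-0.032, 0, 0.067], [0, 0, 0], -1]
    - [[-0.032, 0, 0.067], [0, 0, 0], -1]

```text
t: 65.2
position: [0.564, 0.1938, 0.1293]
tcp_rot: [-1.921, -2.483, 0.001]
wrist_force: [-0.9, -1.1, 2.9]
finger_gap: 0.01
finger_force: 30.0
```

```bash
python3 -c "
from arc import *
arc([.01])
read_camera('scene')
for t in('latch_tab','catch','gate_hinge'): print(t,[(r['score'],r['pixel']) for r in spot_point('scene',t)[:2]])
"
```

```text
65.2 [0.564  0.1938 0.1293] 0.01 30.006802082061768 [-0.9 -1.1  2.9] [ 0.22  0.13 -0.67]
r 0.16713950514265163 g by pos -0.004697551856001736 g by yaw -0.011498442801083059
[[-0.0, 0.0033, -0.0], [-0.0014, -0.001, -0.0064]]
latch_tab [(0.67, [331.5, 229.3]), (0.46, [318.9, 242.8])]
catch [(0.79, [355.9, 240.0])]
gate_hinge [(0.74, [277.5, 228.7])]
```

Emit:
send_rows:
  moves:
    - [[0, 0, 0], [0, 0, 0], -0.6]
    - [[0, 0, 0], [0, 0, 0], -0.3]
    - [[0, 0, 0], [0, 0, 0], 0]
    - [[0, 0, 0], [0, 0, 0], 0.3]
    - [[0, 0, 0], [0, 0, 0], 0.5]
    - [[0, 0, 0], [0, 0, 0], 0.5]
    - [[0, 0, -0.04], [0, 0, 0], 0.5]
    - [[0, 0, -0.1], [0, 0, 0], 0.5]
    - [[0, 0, -0.16], [0, 0, 0], 0.5]
    - [[0, 0, -0.18], [0, 0, 0], 0.5]
    - [[0, -0.08, -0.18], [0, 0, 0], 0.5]
    - [[0, -0.16, -0.18], [0, 0, 0], 0.5]
    - [[0, -0.24, -0.18], [0, 0, 0], 0.5]
    - [[0, -0.3, -0.18], [0, 0, 0], 0.5]
    - [[0, -0.3, -0.18], [0, 0, 0], 0.5]
    - [[0, -0.3, -0.18], [0, 0, 0], 0.5]

```text
t: 67.0
position: [0.4193, 0.1555, 0.2196]
tcp_rot: [-1.921, -2.485, 0.002]
wrist_force: [0.9, -0.2, 0.9]
finger_gap: 0.0683
finger_force: 0.0
```

```bash
python3 - <<'E'
from h import *
np.set_printoptions(precision=4,suppress=True)
st=observe();print(st["t"],st["position"],st["finger_gap"],st["wrist_force"])
s=read_camera("scene");save(s,"s19.png");read_camera("top")
for c in("scene","top"):
  for t in("latch_tab","catch","plate_1"): print(c,t,[(r["score"],r["pixel"]) for r in spot_point(c,t)[:3]])
a=cv2.imread("pics/scene0.png",0).astype(int);b=cv2.imread("pics/s19.png",0).astype(int)
d=np.abs(a-b)>45
ys,xs=np.nonzero(d[205:290,280:390]);print(len(xs), "bar/tab/catch zone diff:",d[215:252,325:368].sum(), "gate zone",d[222:240,283:325].sum())
print(np.argwhere(d[215:252,325:368])[:20].tolist())
E
```

```text
67.0 [0.4193 0.1555 0.2196] 0.06826989850088526 [ 0.9088 -0.2409  0.9331]
scene latch_tab [(0.55, [330.3, 230.4])]
scene catch [(0.69, [351.5, 241.4])]
scene plate_1 [(0.92, [316.6, 246.2]), (0.56, [316.0, 250.5]), (0.42, [320.7, 254.1])]
top latch_tab [(0.84, [323.0, 188.1])]
top catch [(0.73, [343.1, 183.9]), (0.38, [305.5, 195.3])]
top plate_1 [(0.69, [308.7, 198.3])]
1276 bar/tab/catch zone diff: 32 gate zone 292
[[7, 0], [8, 0], [9, 0], [10, 0], [11, 0], [12, 0], [13, 0], [31, 0], [32, 0], [32, 1], [33, 0], [33, 1], [33, 2], [34, 0], [34, 2], [34, 3], [34, 4], [34, 7], [34, 13], [35, 8]]
```

```bash
python3 -c "
from station import *
print(hand_in())"
```

```text
the job is handed in; nothing more can be done
None
```

All four plates are stacked flat on the shaft and pin, the gate is shut with the latch bar down in the catch, the arm is clear, and I handed the job in at 67 s without getting a verdict back.

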